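Put the sharpening stone away in the bench chest and let the lid down off its folding stay

TASK

Put the sharpening stone away: raise the lid of the steel bench chest by its bow handle until the folding stay stops it and locks past straight, pulling only gently there, for a hard pull drags the stay's clamped foot along its slot. With the lid standing on its stay, lay the stone flat in the empty left-hand compartment without dropping it. Then break the stay at its middle joint and let the lid down fully shut under control, without letting it fall, and leave the other things on the bench where they are.

Things in the scene. Friction and masses are not known exactly. Their poses are not given: they have to be found in the camera images.
- chest: Fixed grey steel chest, 190 mm deep (x, front to hinge), 360 mm wide (y, to its left end), rim 100 mm up, top of shut lid 120. Origin: centre of its underside; within 0.15 rad of square to the robot. Walls 3 mm. Fixed till inside, floor 55 mm up, two dividers 34 mm high (y = 57.5, -60.5 mm): left bay empty, middle one holds files, right one sanding drums.
- empty_bay (a point): Centre of the floor of the till's empty left bay (118 mm left of the chest's middle, 55 mm above the bench). The bay is 116 mm wide (chest y), 184 mm deep (chest x), open above when the lid is up. The raised lid leans 10 to 21 degrees forward over its back: there is more room for the hand with the stone lengthwise along chest x, 20 to 30 mm forward of the centre.
- lid (a joint): Lid angle in rad: 0 shut, grows as it opens. It stands on the locked stay at 1.21 to 1.39: the stay's foot is clamped at a different height in its slot each time, so the end is found by feel. 2 to 3 mm beyond (at the handle) the straight stay stops the lid. A sheet-steel pan of about 0.65 kg, hinged at the back rim, with little friction: it falls shut unless held or propped.
- lid_hinge (a point): Middle of the lid's hinge line, which runs along chest y on the back rim (95 mm behind the chest's origin, 100 mm up).
- lid_handle (a point): Middle of the bow handle on the lid's front edge: round bar 10 mm thick, 110 mm long along chest y, 38 mm clear of the lid edge, 235 mm from the hinge line. Lid shut: in front of the chest, 110 mm up; lid raised: on top, 322 to 335 mm up. It can be pinched from above (fingers closing along chest x) at every lid angle and turns in the grip. Lifting takes 4 to 5 N; hold it with 15 to 40 N.
- stay_knuckle (a joint): Angle of the stay's middle joint in rad: 0 (+-0.1) folded with the lid shut, 2.704 straight, 2.904 locked past straight on its stop. It unfolds as the lid goes up; where the lid stops it comes straight and tips past straight by its own weight, and as the pull on the handle is eased off over 3 to 5 mm it drops on its stop and the lid rests on the locked stay.
- stay_pull (a point): Middle of the finger pull on the middle joint of the stay, a dark round pin 13 mm thick, 34 mm long, with an 18 mm collar on its end, pointing out along chest -y; this point is 32 mm outside the right end wall. To break the stay pull it forward and up (1 to 3 N); it then bears the lid (up to 10 N). Fingers closing along chest x hold it; a hand leaning 15 degrees outward clears the lid.
- stay_pivot (a point): Axis (along chest y) of the stay's foot, clamped in a slotted plate on the right end wall, 5 mm in front of the chest's middle, 69 to 83 mm up; taken 32 mm outside the wall, level with the finger pull, which swings about it at 73.7 mm: lid shut, the pull is 72 mm in front of it and 12 to 20 above, locked 43 to 52 behind and 53 to 60 above. The clamp slips at about 12 N of pull on the handle.
- stone_center (a point): Centre, half-way up, of the loose sharpening stone: a two-layer grey block 110 mm long (its x), 32 mm wide (y), 28 mm high, about 0.21 kg, lying flat on the bench to the left of the chest.
- block: Bystander: cork sanding block 95 x 62 x 34 mm, beside the stone (the two swap places). Origin at its underside.
- tine: Bystander: brown antler tine, about 180 mm long, lying on the bench at the left. Origin at its underside.
- jar: Bystander: small amber jar with a brass lid, 64 mm wide, 95 mm high, at the right. Origin at its underside.
- wire_brush: Bystander: brush with a wood handle, 200 mm long, at the right in front. Origin at its underside.
- mug: Bystander: white cup 80 mm wide, 85 mm high, at the back. Origin at its underside.
- driver: Bystander: screwdriver 200 mm long with a wood handle, at the right. Origin at its underside.
- stone: The sharpening stone itself (see stone_center); origin at the centre of its underside, x along its length.

How it is judged:
By the outcome, as a careful person would: the job done as asked, in the order asked, and still so for the second after the job is handed in, with the robot touching nothing.
It also fails if it takes over 72 s, if anything falls off the work surface, if the arm or the gripper's body presses on something with over 40 N, if the wrist force passes 120 N, or if a joint passes its speed limit or range.

ROBOT

A 6-joint arm with a two-finger parallel gripper is mounted at the origin on the work surface. World frame = base frame: x ahead of the robot, y to its left, z up, the work surface at z = 0. Lengths are in mm, angles in rad, forces in N, time in s.
With the tool pointing down it reaches from about 400 to 925 mm from the base axis. Payload 3.4 kg.
Tool frame: the origin (TCP) lies midway between the tips of the shut fingers; the grasp point (between the pads) lies 19 mm behind it; z points along the fingers, y is the direction in which the jaws open and shut (so a half turn about z gives the same grasp; the last joint's range is limited). The gripper opens to 85 mm and grips with 20 to 120 N. Pads are 22 mm wide; open, the fingers measure 114 mm over their backs; the gripper's body (76 mm by 85 mm) begins 54 mm behind the grasp point. The pads swing forward as they close: fully open they stand 13 mm farther back than shut.
Start: joints at [-1.302, 0.307, 1.506, -0, 1.328, -0.073], TCP at [193.248, -541.559, 231.305] pointing down, gripper open.
Joint ranges: [-3.12, 3.12], [-1.05, 2.28], [0.14, 2.33], [-1.42, 4.57], [0.1, 2.73], [-2.68, 2.68]. Speed limits (rad/s): [2.57, 2.57, 3.14, 3.14, 3.14, 3.14].

INTERFACE

Orientations are given as a unit quaternion [x, y, z, w].
In Python, from plant import robot gives the robot as it stands. The module is installed in compiled form; this text tells all that it offers.
- The arm moves only by the tool move_arm, never from a script. Its argument "motion" is one flat list of numbers, 6 for each row, row after row: the shift along the tool's x, y, z in m, then the turn, a rotation vector about the tool's x, y, z in rad. A call has 1 to 12 rows; each row is the pose to reach, as a shift and turn from the pose commanded when the call began, along the tool's axes at that moment; what a row does not reach only later rows make up. A row lasts 1/10 s, in which the tool goes at most 50 mm and 8.59 degrees, less where a joint would pass 70% of its speed; a pose out of reach is approached as far as the arm can. A call with a gripper value outside its range is refused whole. "jaw" is the closure, from -1 (fully open) to 1 (shut), set as the call begins (left out, the last holds). The fingers move at their own pace and stop on an object; "newtons" is the grip in N (left out, the last holds). Time passes only in rows, so rows that repeat a pose let the fingers close. It gives the time, the measured TCP pose, the force and the opening at its end, in the units of the state.
- robot.get_state(): the state, without advancing time (a new reading comes with each control period).
- robot.camera(name): name is "scene" or "top"; returns the picture (400x640x3 uint8, red, green, blue); there is no depth.
- robot.camera_params(name): a dict with "fx", "fy", "cx", "cy" (pixels), "pose" (4x4, takes a point from camera to world coordinates). Camera axes: x right, y up, looking along -z (the intrinsics and any distortion apply to the point x, -y, -z); pixel columns grow to the right and rows downward; lengths in mm; the calibration is good to about 2 mm. A picture is of the moment at which its call begins. camera_params takes no time and is no camera call.
- robot.hand_in(): hands the job in, once; it reports no verdict.
Trained networks look in the newest picture that a camera, given by its name, has taken for a name from the list of things; names that differ only in an ending like _2 or _b are one class to them, and where a whole thing is asked for, a point or a joint stands for the part that bears it (a point fixed in the world has none). Each returns a list of dicts, best first, with "conf" (0 to 1); they miss things now and then, are a little off and sometimes report something else, mostly with a low value. They report only what shows in the picture. A call takes as long as a camera call.
- robot.spot_in(label, camera): "position" ([column, row] as shares, 0 to 1, of the picture: columns of its width, rows of its height, amid what is visible of it).
- robot.pinpoint(label, camera): "position" ([column, row] as shares, 0 to 1, of the picture: columns of its width, rows of its height: a listed point, or the origin of a listed thing).
The state is a dict: "clock": time; "joint_positions": joint angles; "dq": joint speeds; "effort": joint torques, N m; "position": TCP position; "tool_rot": TCP orientation; "ft_force": force on the tool from outside, world axes, zero at the start; "torque": the same for the moment, N m; "gripper_width": finger opening in mm.
Only numpy, scipy, OpenCV 4.12 (cv2) and the standard library are available. Lean on these libraries where they do the work, as an engineer would, in place of code of your own. Each camera call takes 0.05 s, during which the arm holds its last target.

## Working session

There is one attempt and no reset: what is moved stays moved. The work goes in short steps, Python scripts to look and compute and a tool call to move; the robot and the scene stay as the last step left them, time stands still between calls to the robot, and variables do not carry over. Pictures are saved under pics/ and viewed, and the job is handed in when it is done.

Besides the shell and the picture viewer there is one more tool, called after "Request:" as name(argument=value, ...), one argument or row to a line, values as JSON. move_arm: Moves the arm, as the interface text tells. Its arguments: {"type":"object","properties":{"motion":{"type":"array"},"jaw":{"type":"number"},"newtons":{"type":"number"}},"required":["motion"]}

```bash
mkdir -p pics; ls
python3 - <<'E'
from plant import robot
import cv2,json
print(robot.get_state())
for n in("scene","top"):
    im=robot.camera(n); cv2.imwrite(f"pics/{n}0.png",im[:,:,::-1]); print(n,robot.camera_params(n))
    for l in ["chest","lid_handle","lid_hinge","stay_pull","stay_pivot","stone_center","empty_bay","stone","block","jar","mug","tine"]:
        try:
            r=robot.pinpoint(l,n); print(l,[(round(a["position"][0]*640,1),round(a["position"][1]*400,1),round(a["conf"],2)) for a in r[:2]])
        except Exception as e: print(l,e)
E
```

```text
pics
{'clock': 0.0, 'joint_positions': array([-1.30149306e+00,  3.07565709e-01,  1.50764595e+00, -1.71845376e-05,
        1.32837494e+00, -7.34803819e-02]), 'dq': array([ 7.84589741e-04, -1.89163235e-03,  1.36551427e-03,  1.20290915e-03,
       -1.41127892e-03,  7.01875783e-05]), 'effort': array([-2.01471288e-03, -4.57556355e+01, -2.51919240e+01, -3.91683579e-04,
        1.33012421e-02, -7.47526286e-06]), 'position': array([ 193.06516161, -540.90307729,  230.39554489]), 'tool_rot': array([ 9.85347497e-01,  1.70555903e-01, -1.05758294e-04, -9.91383768e-04]), 'ft_force': array([-0.32216303, -0.27926617,  0.64850521]), 'torque': array([ 0.02247935,  0.04118554, -0.03195903]), 'gripper_width': 85.43174216357681}
scene {'fx': 424.98080085804924, 'fy': 424.98080085804924, 'cx': 319.1212107050622, 'cy': 197.98519384407777, 'pose': array([[ 3.42841817e-01, -7.90682179e-01,  5.07228922e-01,
         1.21871736e+03],
       [ 9.39392871e-01,  2.88152847e-01, -1.85765900e-01,
        -2.39140024e+02],
       [ 7.22328797e-04,  5.40175553e-01,  8.41552049e-01,
         1.23621091e+03],
       [ 
[... 584 characters left out ...]
se': array([[ 3.49894864e-03,  9.87847418e-01, -1.55387374e-01,
         3.42030932e+02],
       [-9.99965896e-01,  2.29389603e-03, -7.93378514e-03,
         3.67172316e+01],
       [-7.48092669e-03,  1.55409834e-01,  9.87821755e-01,
         1.16122233e+03],
       [ 0.00000000e+00,  0.00000000e+00,  0.00000000e+00,
         1.00000000e+00]])}
chest [(322.7, 182.8, 0.58)]
lid_handle [(311.9, 217.9, 0.72)]
lid_hinge [(326.0, 143.7, 0.58)]
stay_pull [(386.7, 210.6, 0.49)]
stay_pivot []
stone_center [(206.1, 178.7, 0.98)]
empty_bay []
stone [(208.6, 184.7, 0.68)]
block [(210.7, 226.1, 0.63)]
jar [(206.7, 181.2, 0.64), (464.4, 226.6, 0.57)]
mug [(251.8, 140.4, 0.78)]
tine [(169.6, 208.3, 0.76)]
```

View pictures.

View pics/scene0.png

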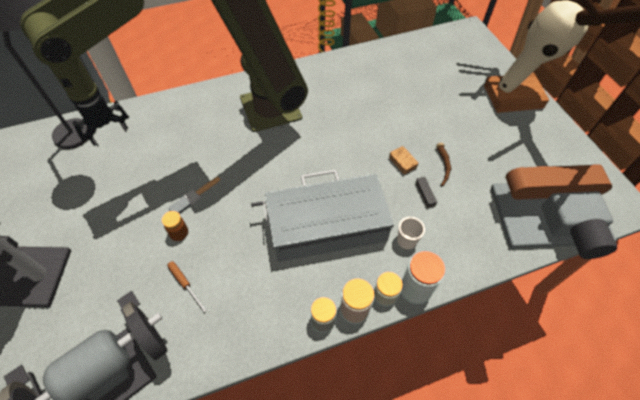

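View pics/top0.png

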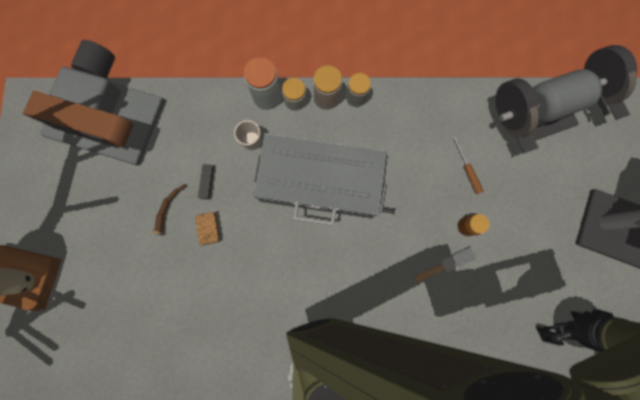

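Run:
```python
import cv2
a=cv2.imread("pics/top0.png"); cv2.imwrite("pics/top0c.png",cv2.resize(a[120:260,150:490],None,fx=2.35,fy=2.35,interpolation=cv2.INTER_CUBIC))
a=cv2.imread("pics/scene0.png"); cv2.imwrite("pics/scene0c.png",cv2.resize(a[130:270,160:480],None,fx=2.5,fy=2.5,interpolation=cv2.INTER_CUBIC))
```

```text
(no output)
```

View pics/top0c.png

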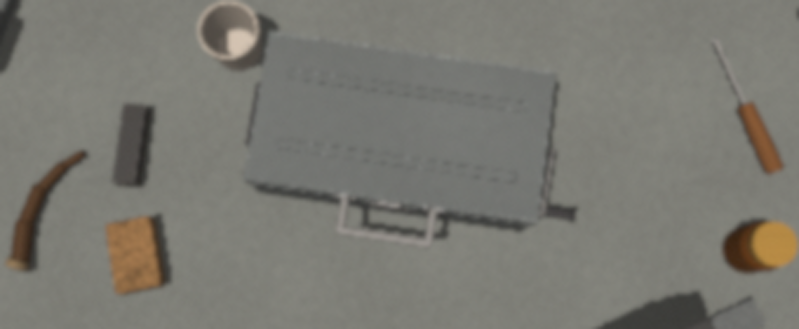

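View pics/scene0c.png

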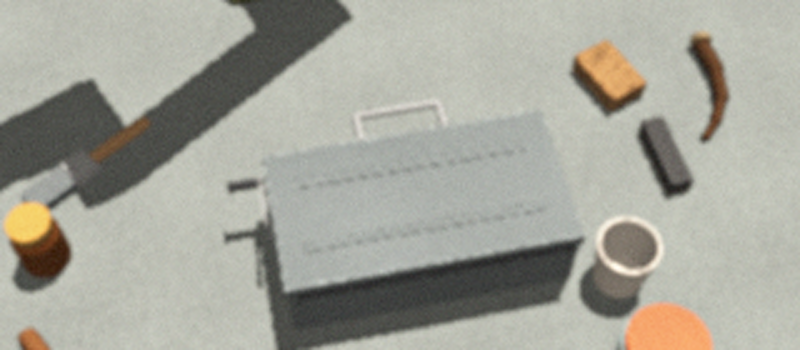

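```bash
cat > h.py <<'E'
import numpy as np
from scipy.optimize import least_squares
from scipy.spatial.transform import Rotation as R
from plant import robot
CP={n:robot.camera_params(n) for n in("scene","top")}
def proj(p,n):
    c=CP[n];T=c["pose"]; q=(np.atleast_2d(p)-T[:3,3])@T[:3,:3]
    return np.c_[c["fx"]*q[:,0]/-q[:,2]+c["cx"], c["fy"]*-q[:,1]/-q[:,2]+c["cy"]]
def ray(px,n,z):
    c=CP[n];T=c["pose"]; d=T[:3,:3]@np.array([(px[0]-c["cx"])/c["fx"],-(px[1]-c["cy"])/c["fy"],-1])
    return T[:3,3]+d*(z-T[2,3])/d[2]
def tri(pa,pb):
    f=lambda x:np.r_[proj(x,"scene")[0]-pa,proj(x,"top")[0]-pb]
    s=least_squares(f,[500,0,100]); return s.x,s.fun
E
python3 - <<'E'
from h import *
t=lambda u,v:(150+u/2.35,120+v/2.35)
s=lambda u,v:(160+u/2.5,130+v/2.5)
obs=[((95,180,120),"top",t(272,35)),((95,-180,120),"top",t(557,74)),((-97,180,120),"top",t(247,182)),((-97,-180,120),"top",t(540,220)),
((-140,55,110),"top",t(340,231)),((-140,-55,110),"top",t(430,242)),
((95,180,120),"scene",s(581,238)),((95,-180,120),"scene",s(288,290)),((-97,180,120),"scene",s(543,112)),((-97,-180,120),"scene",s(264,160)),
((-140,55,110),"scene",s(440,103)),((-140,-55,110),"scene",s(357,116)),((-140,0,110),"top",(311.9,217.9)),((-140,0,110),"scene",(317.1,175.2))]
def ch(p,q): 
    a=q[2];return np.array([q[0]+np.cos(a)*p[0]-np.sin(a)*p[1],q[1]+np.sin(a)*p[0]+np.cos(a)*p[1],p[2]])
f=lambda q:np.concatenate([proj(ch(p,q),n)[0]-uv for p,n,uv in obs])
r=least_squares(f,[500,0,0],loss="soft_l1");print(r.x);print(f(r.x).reshape(-1,2).round(1))
q=r.x
for nm,p in dict(handle=(-140,0,110),pull=(-77,-212,92),bay=(0,118,55),hinge=(95,0,100)).items():
    w=ch(p,q);print(nm,w.round(1),proj(w,"scene").round(1),proj(w,"top").round(1))
# stone
print("stone tri",tri((424.5,191.0),(206.1,178.7)))
print("stone top corners",[ray(t(*c),"top",28).round(0)[:2] for c in((124,104),(144,105),(113,184),(133,186))])
print("stone scene",[ray(s(*c),"scene",28).round(0)[:2] for c in((640,125),(662,118),(690,182),(668,192))])
for l,c in [("pulltip t",t(575,213))]: print(ray(c,"top",92))
print(ray(s(230,187),"scene",92),ray(s(228,238),"scene",75))
print("block",[ray(t(*c),"top",34).round(0)[:2] for c in((107,224),(155,216),(118,293),(162,285))])
E
```

```text
[ 5.89497043e+02  1.84610438e+01 -1.47798270e-01]
[[-0.1 -2.5]
 [-1.  -1.7]
 [-0.7 -2.1]
 [-1.7  0.2]
 [ 0.2 -1.5]
 [-0.5 -0.5]
 [ 0.3 -0.8]
 [-1.4  0.1]
 [-1.8 -1.2]
 [-0.6 -1.9]
 [-1.3 -0.1]
 [-1.1  0.2]
 [ 1.8  1.7]
 [ 1.2 -1.3]]
handle [451.   39.1 110. ] [[318.3 173.9]] [[313.7 219.6]]
pull [ 482.1 -179.9   92. ] [[256.8 203.8]] [[388.  209.9]]
bay [606.9 135.2  55. ] [[362.7 212.3]] [[282.9 171.4]]
hinge [683.5   4.5 100. ] [[334.  238.2]] [[325.4 143.1]]
stone tri (array([587.86626646, 378.26988954,  29.05127643]), array([ 0.92340876, -0.23167829,  0.82924559,  0.28054725]))
stone top corners [array([636., 394.]), array([635., 367.]), array([526., 404.]), array([523., 377.])]
stone scene [array([536., 369.]), array([536., 403.]), array([643., 389.]), array([647., 354.])]
[ 480.01227535 -199.32561572   92.        ]
[ 480.38313407 -195.03349868   92.        ] [ 541.02907383 -216.37621311   75.        ]
block [array([471., 407.]), array([482., 344.]), array([381., 388.]), array([391., 330.])]
```

```bash
cat >> h.py <<'E'
import json,os
Q=np.array([589.5,18.5,-0.148])
def ch(p,q=Q):
    a=q[2];return np.array([q[0]+np.cos(a)*p[0]-np.sin(a)*p[1],q[1]+np.sin(a)*p[0]+np.cos(a)*p[1],p[2]])
def rot(a,lean=None):
    # tool down, tool x at world angle a; lean: world rotvec applied after
    r=R.from_matrix(np.array([[np.cos(a),np.sin(a),0],[np.sin(a),-np.cos(a),0],[0,0,-1]]))
    return r if lean is None else R.from_rotvec(lean)*r
def cmd():
    d=json.load(open("cmd.json"));return np.array(d["p"]),R.from_quat(d["q"])
def plan(poses):
    """poses: list of (pos mm, Rotation) one per row; prints rows; stores end as commanded"""
    p0,r0=cmd();fl=[];d=0;prev=p0;pr=r0;mx=0;mr=0
    for p,r in poses:
        s=(r0.inv().apply(np.array(p)-p0)/1000).round(3); w=(r0.inv()*r).as_rotvec().round(3)
        fl+=list(s)+list(w)
        pw=p0+r0.apply(s)*1000; rw=r0*R.from_rotvec(w)
        mx=max(mx,np.linalg.norm(pw-prev)); mr=max(mr,np.degrees((pr.inv()*rw).magnitude())); prev,pr=pw,rw
    json.dump(dict(p=list(prev),q=list(pr.as_quat())),open("cmd.json","w"))
    print("rows",len(poses),"max mm",round(mx,1),"deg",round(mr,2),"end",prev.round(1))
    print("["+", ".join(f"{x+0:g}" for x in fl)+"]")
def lin(p1,r1,n,start=None,ease=False):
    p0,r0=start or cmd(); dr=(r0.inv()*r1).as_rotvec()
    return [(p0+(np.array(p1)-p0)*k/n, r0*R.from_rotvec(dr*k/n)) for k in range(1,n+1)]
def polar(p1,r1,n,start=None):
    p0,r0=start or cmd(); dr=(r0.inv()*r1).as_rotvec();p1=np.array(p1)
    c=lambda p:np.array([np.hypot(p[0],p[1]),np.arctan2(p[1],p[0]),p[2]])
    a,b=c(p0),c(p1);o=[]
    for k in range(1,n+1):
        v=a+(b-a)*k/n;o.append((np.array([v[0]*np.cos(v[1]),v[0]*np.sin(v[1]),v[2]]),r0*R.from_rotvec(dr*k/n)))
    return o
def st():
    s=robot.get_state();print({k:np.round(s[k],3) for k in("clock","joint_positions","position","tool_rot","ft_force","gripper_width")})
HY=Q[2]+np.pi/2   # tool x angle so that tool y is along chest x
E
python3 - <<'E'
import json
json.dump(dict(p=[193.248,-541.559,231.305],q=[0.98535,0.17055,0,0]),open("cmd.json","w"))
from h import *
h=ch((-140,0,110))
full=polar((h[0],h[1],160),rot(HY),16)
plan(full[:12])
plan(full[12:]+[full[-1]])
E
```

```text
rows 12 max mm 48.2 deg 3.9 end [ 469.3 -116.   178.3]
[0.047, -0.01, 0.004, 0, 0, -0.068, 0.092, -0.023, 0.009, 0, 0, -0.135, 0.135, -0.04, 0.013, 0, 0, -0.203, 0.176, -0.06, 0.018, 0, 0, -0.27, 0.214, -0.083, 0.022, 0, 0, -0.338, 0.25, -0.109, 0.027, 0, 0, -0.405, 0.284, -0.137, 0.031, 0, 0, -0.473, 0.314, -0.168, 0.036, 0, 0, -0.54, 0.341, -0.201, 0.04, 0, 0, -0.608, 0.365, -0.235, 0.045, 0, 0, -0.675, 0.386, -0.271, 0.049, 0, 0, -0.743, 0.403, -0.308, 0.053, 0, 0, -0.81]
rows 5 max mm 40.6 deg 3.9 end [450.6  38.9 160.3]
[0.037, -0.016, 0.005, 0, 0, -0.068, 0.072, -0.035, 0.009, 0, 0, -0.135, 0.104, -0.056, 0.014, 0, 0, -0.203, 0.134, -0.08, 0.018, 0, 0, -0.27, 0.134, -0.08, 0.018, 0, 0, -0.27]
```

Request:
move_arm(
  motion=[0.047,-0.01,0.004,0,0,-0.068,0.092,-0.023,0.009,0,0,-0.135,0.135,-0.04,0.013,0,0,-0.203,0.176,-0.06,0.018,0,0,-0.27,0.214,-0.083,0.022,0,0,-0.338,0.25,-0.109,0.027,0,0,-0.405,0.284,-0.137,0.031,0,0,-0.473,0.314,-0.168,0.036,0,0,-0.54,0.341,-0.201,0.04,0,0,-0.608,0.365,-0.235,0.045,0,0,-0.675,0.386,-0.271,0.049,0,0,-0.743,0.403,-0.308,0.053,0,0,-0.81],
  jaw=0.2,
  newtons=25,
)

```text
clock: 2.5
position: [470.2, -114.4, 178.3]
tool_rot: [0.838, 0.546, 0.0, 0.0]
ft_force: [-0.5, -0.1, 0.2]
gripper_width: 34.2
```

Request:
move_arm(
  motion=[0.037,-0.016,0.005,0,0,-0.068,0.072,-0.035,0.009,0,0,-0.135,0.104,-0.056,0.014,0,0,-0.203,0.134,-0.08,0.018,0,0,-0.27,0.134,-0.08,0.018,0,0,-0.27,0.134,-0.08,0.018,0,0,-0.27],
)

```text
clock: 3.1
position: [450.5, 39.5, 160.4]
tool_rot: [0.757, 0.654, -0.0, 0.0]
ft_force: [0.1, 0.9, 0.6]
gripper_width: 33.8
```

Run:
```python
from h import *
import cv2
st();print(cmd()[0])
for n in("scene","top"):
    a=robot.camera(n)[:,:,::-1]; cv2.imwrite(f"pics/{n}1.png",cv2.resize(a[110:260,220:440],None,fx=3.5,fy=3.5,interpolation=cv2.INTER_CUBIC))
print(proj(robot.get_state()["position"],"scene"),proj(robot.get_state()["position"],"top"))
```

```text
{'clock': np.float64(3.1), 'joint_positions': array([-6.000e-03,  2.100e-01,  1.853e+00, -1.000e-03,  1.079e+00,
        1.410e-01]), 'position': array([450.527,  39.538, 160.428]), 'tool_rot': array([ 0.757,  0.654, -0.   ,  0.   ]), 'ft_force': array([0.052, 0.898, 0.583]), 'gripper_width': np.float64(33.753)}
[450.57031978  38.91048136 160.305     ]
[[318.08814457 164.60391971]] [[313.92328511 217.59540001]]
```

View pics/scene1.png

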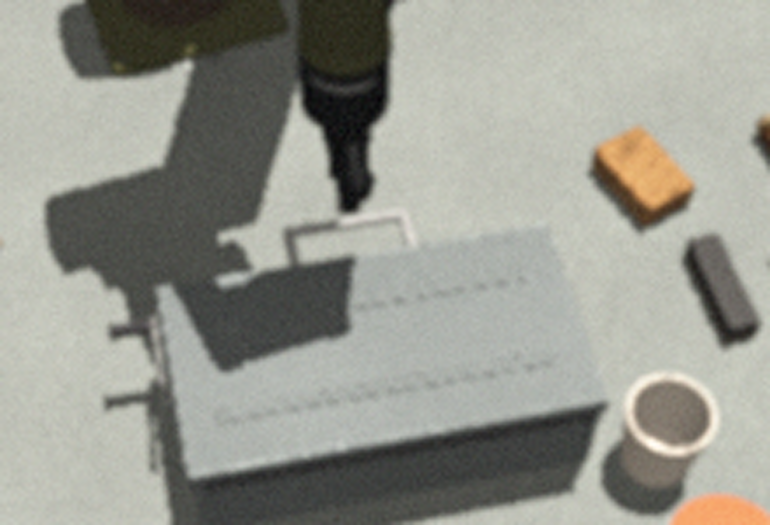

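View pics/top1.png

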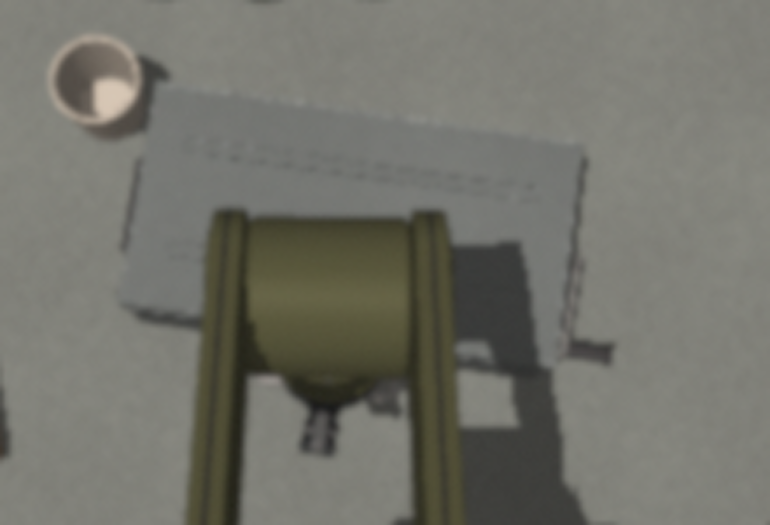

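Request:
move_arm(
  motion=[0,0,0.02,0,0,0,0,0,0.04,0,0,0,0,0,0.055,0,0,0,0,0,0.068,0,0,0,0,0,0.068,0,0,0],
)

```text
clock: 3.7
position: [449.9, 37.5, 91.0]
tool_rot: [0.758, 0.652, -0.001, -0.001]
ft_force: [0.1, -0.1, 0.4]
gripper_width: 34.1
```

Run:
```python
from h import *
import cv2
p,r=cmd();json.dump(dict(p=list(p+r.apply([0,0,68])),q=list(r.as_quat())),open("cmd.json","w"))
st();print(cmd()[0])
for n in("scene",):
    a=robot.camera(n)[:,:,::-1]; cv2.imwrite(f"pics/{n}2.png",cv2.resize(a[110:260,220:440],None,fx=3.5,fy=3.5,interpolation=cv2.INTER_CUBIC))
```

```text
{'clock': np.float64(3.7), 'joint_positions': array([-0.01 ,  0.306,  1.943, -0.   ,  0.895,  0.141]), 'position': array([449.938,  37.485,  91.038]), 'tool_rot': array([ 0.758,  0.652, -0.001, -0.001]), 'ft_force': array([ 0.15 , -0.096,  0.354]), 'gripper_width': np.float64(34.053)}
[450.57031978  38.91048136  92.305     ]
```

View pics/scene2.png

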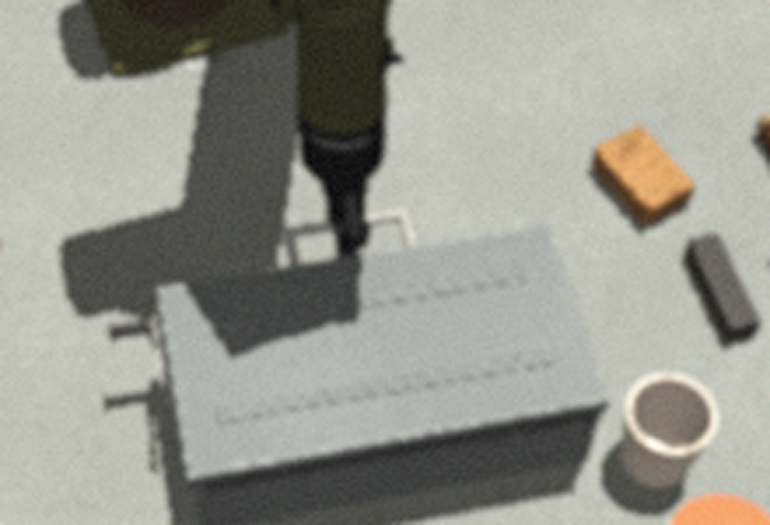

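Request:
move_arm(
  motion=[0,0,0,0,0,0,0,0,0,0,0,0,0,0,0,0,0,0,0,0,0,0,0,0,0,0,0,0,0,0],
  jaw=1,
  newtons=25,
)

```text
clock: 4.25
position: [447.4, 38.7, 92.6]
tool_rot: [0.757, 0.653, -0.002, -0.002]
ft_force: [-5.9, -0.3, 3.9]
gripper_width: 8.9
```

Run:
```python
from h import *
st();print(cmd()[0])
```

```text
{'clock': np.float64(4.25), 'joint_positions': array([-0.008,  0.302,  1.944, -0.   ,  0.901,  0.141]), 'position': array([447.352,  38.719,  92.643]), 'tool_rot': array([ 0.757,  0.653, -0.002, -0.002]), 'ft_force': array([-5.855, -0.317,  3.931]), 'gripper_width': np.float64(8.946)}
[450.57031978  38.91048136  92.305     ]
```

```bash
cat >> h.py <<'E'
Q=np.array([585.8,18.5,-0.148])
T0=np.array([447.2,38.9,91.5]); CX=np.array([np.cos(Q[2]),np.sin(Q[2]),0])
def arc(th,dr=0):
    C=T0+235*CX+np.array([0,0,-10]); a=th+0.0425; rr=235.2+dr
    return C-rr*np.cos(a)*CX+np.array([0,0,rr*np.sin(a)])
def tang(th):
    a=th+0.0425; return np.sin(a)*CX+np.array([0,0,np.cos(a)])
def radial(th):
    a=th+0.0425; return -np.cos(a)*CX+np.array([0,0,np.sin(a)])
def force(th):
    s=robot.get_state();f=s["ft_force"];d=s["position"]-(T0+235*CX+np.array([0,0,-10]))
    print("t",round(s["clock"],2),"F on tool: tangential",round(f@tang(th),2),"radial",round(f@radial(th),2),"meas th",round(np.arctan2(d[2],-d@CX)-0.0425,4),"r",round(np.hypot(d[2],d@CX),1),"w",round(s["gripper_width"],1),"f",f.round(1))
def ang():
    p=cmd()[0]-(T0+235*CX+np.array([0,0,-10]));return np.arctan2(p[2],-p@CX)-.0425
E
python3 - <<'E'
from h import *
r=cmd()[1]
plan([(arc(t),r) for t in np.r_[0.01,0.04,np.linspace(0.08,0.5,10)]])
E
```

```text
rows 12 max mm 11.4 deg 0 end [480.1  33.5 203.3]
[-0.001, -0.003, -0.002, 0, 0, 0, -0.001, -0.003, -0.009, 0, 0, 0, -0.001, -0.002, -0.018, 0, 0, 0, -0.001, 0, -0.029, 0, 0, 0, -0.001, 0.002, -0.04, 0, 0, 0, -0.001, 0.005, -0.05, 0, 0, 0, -0.001, 0.008, -0.061, 0, 0, 0, -0.001, 0.011, -0.071, 0, 0, 0, -0.001, 0.015, -0.081, 0, 0, 0, -0.001, 0.02, -0.091, 0, 0, 0, -0.001, 0.025, -0.101, 0, 0, 0, -0.001, 0.03, -0.111, 0, 0, 0]
```

Request:
move_arm(
  motion=[-0.001,-0.003,-0.002,0,0,0,-0.001,-0.003,-0.009,0,0,0,-0.001,-0.002,-0.018,0,0,0,-0.001,0,-0.029,0,0,0,-0.001,0.002,-0.04,0,0,0,-0.001,0.005,-0.05,0,0,0,-0.001,0.008,-0.061,0,0,0,-0.001,0.011,-0.071,0,0,0,-0.001,0.015,-0.081,0,0,0,-0.001,0.02,-0.091,0,0,0,-0.001,0.025,-0.101,0,0,0,-0.001,0.03,-0.111,0,0,0],
)

```text
clock: 5.45
position: [479.1, 34.0, 203.8]
tool_rot: [0.757, 0.653, -0.001, -0.001]
ft_force: [-1.4, 3.4, -2.5]
gripper_width: 8.8
```

Run:
```python
from h import *
force(0.5)
r=cmd()[1]
plan([(arc(t),r) for t in np.linspace(0.55,1.05,12)])
```

```text
t 5.45 F on tool: tangential -3.15 radial 0.34 meas th 0.5003 r 236.8 w 8.8 f [-1.4  3.4 -2.5]
rows 12 max mm 12.2 deg 0 end [572.1  19.8 290.3]
[0, 0.007, -0.01, 0, 0, 0, 0, 0.013, -0.018, 0, 0, 0, 0, 0.019, -0.027, 0, 0, 0, 0, 0.026, -0.035, 0, 0, 0, 0, 0.034, -0.043, 0, 0, 0, 0, 0.041, -0.05, 0, 0, 0, 0, 0.049, -0.057, 0, 0, 0, 0, 0.057, -0.064, 0, 0, 0, 0, 0.066, -0.07, 0, 0, 0, 0, 0.075, -0.076, 0, 0, 0, 0, 0.084, -0.082, 0, 0, 0, 0, 0.093, -0.087, 0, 0, 0]
```

Request:
move_arm(
  motion=[0,0.007,-0.01,0,0,0,0,0.013,-0.018,0,0,0,0,0.019,-0.027,0,0,0,0,0.026,-0.035,0,0,0,0,0.034,-0.043,0,0,0,0,0.041,-0.05,0,0,0,0,0.049,-0.057,0,0,0,0,0.057,-0.064,0,0,0,0,0.066,-0.07,0,0,0,0,0.075,-0.076,0,0,0,0,0.084,-0.082,0,0,0,0,0.093,-0.087,0,0,0],
)

```text
clock: 6.65
position: [570.9, 20.4, 293.5]
tool_rot: [0.757, 0.653, 0.0, -0.001]
ft_force: [-6.8, 4.3, 10.7]
gripper_width: 9.0
```

Run:
```python
from h import *
force(1.05)
import cv2
a=robot.camera("scene")[:,:,::-1]; cv2.imwrite(f"pics/scene3.png",cv2.resize(a[110:270,200:440],None,fx=3.3,fy=3.3,interpolation=cv2.INTER_CUBIC))
r=cmd()[1]
plan([(arc(t),r) for t in np.linspace(1.06,1.16,10)])
```

```text
t 6.65 F on tool: tangential -1.63 radial 12.92 meas th 1.05 r 238.7 w 9.0 f [-6.8  4.3 10.7]
rows 10 max mm 3.2 deg 0 end [595.8  16.2 301.3]
[0, 0.003, -0.001, 0, 0, 0, 0, 0.005, -0.002, 0, 0, 0, 0, 0.007, -0.003, 0, 0, 0, 0, 0.01, -0.004, 0, 0, 0, 0, 0.012, -0.006, 0, 0, 0, 0, 0.014, -0.007, 0, 0, 0, 0, 0.017, -0.008, 0, 0, 0, 0, 0.019, -0.009, 0, 0, 0, 0, 0.022, -0.01, 0, 0, 0, 0, 0.024, -0.011, 0, 0, 0]
```

View pics/scene3.png

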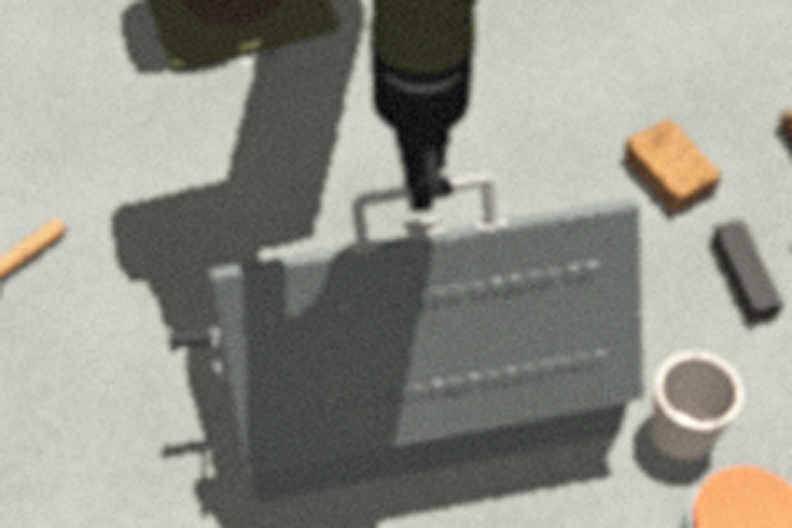

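Run:
```python
from h import *
# undo last plan
json.dump(dict(p=[572.1,19.8,290.3],q=list(cmd()[1].as_quat())),open("cmd.json","w"))
r=cmd()[1]
plan([(arc(t,d),r) for t,d in zip(np.linspace(1.06,1.15,10),[1,2,3,4]+[5.]*6)])
```

```text
rows 10 max mm 3.2 deg 0 end [591.9  16.9 304.3]
[0, 0.002, -0.002, 0, 0, 0, 0, 0.004, -0.004, 0, 0, 0, 0, 0.005, -0.006, 0, 0, 0, 0, 0.007, -0.008, 0, 0, 0, 0, 0.009, -0.01, 0, 0, 0, 0, 0.011, -0.011, 0, 0, 0, 0, 0.013, -0.012, 0, 0, 0, 0, 0.015, -0.013, 0, 0, 0, 0, 0.018, -0.014, 0, 0, 0, 0, 0.02, -0.014, 0, 0, 0]
```

Request:
move_arm(
  motion=[0,0.002,-0.002,0,0,0,0,0.004,-0.004,0,0,0,0,0.005,-0.006,0,0,0,0,0.007,-0.008,0,0,0,0,0.009,-0.01,0,0,0,0,0.011,-0.011,0,0,0,0,0.013,-0.012,0,0,0,0,0.015,-0.013,0,0,0,0,0.018,-0.014,0,0,0,0,0.02,-0.014,0,0,0],
)

```text
clock: 7.7
position: [592.0, 17.2, 303.6]
tool_rot: [0.757, 0.653, -0.0, -0.001]
ft_force: [-0.5, 5.1, -0.2]
gripper_width: 8.7
```

Run:
```python
from h import *
force(1.15)
r=cmd()[1]
plan([(arc(t,5.5),r) for t in np.linspace(1.15,1.19,7)[1:]])
```

```text
t 7.7 F on tool: tangential -1.2 radial 0.31 meas th 1.1488 r 239.1 w 8.7 f [-0.5  5.1 -0.2]
rows 6 max mm 2.2 deg 0 end [600.8  15.5 308.3]
[0, 0.001, -0.001, 0, 0, 0, 0, 0.003, -0.002, 0, 0, 0, 0, 0.004, -0.003, 0, 0, 0, 0, 0.006, -0.003, 0, 0, 0, 0, 0.007, -0.004, 0, 0, 0, 0, 0.009, -0.004, 0, 0, 0]
```

Request:
move_arm(
  motion=[0.001,0.001,-0.001,0,0,0,0.002,0.003,-0.002,0,0,0,0.002,0.004,-0.003,0,0,0,0.002,0.006,-0.003,0,0,0,0.002,0.007,-0.004,0,0,0,0.002,0.009,-0.004,0,0,0],
)

```text
clock: 8.3
position: [600.8, 16.1, 307.4]
tool_rot: [0.758, 0.653, -0.001, 0.0]
ft_force: [1.9, -4.6, -10.0]
gripper_width: 8.7
```

Run:
```python
from h import *
p,r=cmd();json.dump(dict(p=list(p+r.apply([2,0,0])),q=list(r.as_quat())),open("cmd.json","w"))
force(1.19);st()
```

```text
t 8.3 F on tool: tangential -0.94 radial -10.22 meas th 1.189 r 239.5 w 8.7 f [  1.9  -4.6 -10. ]
{'clock': np.float64(8.3), 'joint_positions': array([-0.042,  0.299,  1.326, -0.002,  1.518,  0.107]), 'position': array([600.785,  16.08 , 307.366]), 'tool_rot': array([ 0.758,  0.653, -0.001,  0.   ]), 'ft_force': array([ 1.852, -4.564, -9.953]), 'gripper_width': np.float64(8.668)}
```

```bash
cat >> h.py <<'E'
def creep(ths,dr,yc=0):
    r=cmd()[1]; p=cmd()[0]
    off=(p-T0)@np.array([-CX[1],CX[0],0])   # keep lateral offset
    n=np.array([-CX[1],CX[0],0])
    plan([(arc(t,dr)+n*(off+yc),r) for t in ths])
E
python3 - <<'E'
from h import *
creep(np.linspace(1.19,1.215,6)[1:],4.3,-1)
E
```

```text
rows 5 max mm 2.0 deg 0 end [606.9  15.6 309.3]
[-0.001, 0.001, 0, 0, 0, 0, -0.001, 0.002, 0, 0, 0, 0, -0.001, 0.004, 0, 0, 0, 0, -0.001, 0.005, -0.001, 0, 0, 0, -0.001, 0.006, -0.001, 0, 0, 0]
```

Request:
move_arm(
  motion=[-0.001,0.001,0,0,0,0,-0.001,0.002,0,0,0,0,-0.001,0.004,0,0,0,0,-0.001,0.005,-0.001,0,0,0,-0.001,0.006,-0.001,0,0,0],
)

```text
clock: 8.8
position: [606.9, 15.2, 309.6]
tool_rot: [0.757, 0.653, -0.0, 0.0]
ft_force: [0.9, -4.2, -9.0]
gripper_width: 9.0
```

Run:
```python
from h import *
force(1.215)
creep(np.linspace(1.215,1.235,5)[1:],4.3)
```

```text
t 8.8 F on tool: tangential -1.3 radial -9.08 meas th 1.2163 r 239.7 w 9.0 f [ 0.9 -4.2 -9. ]
rows 4 max mm 1.4 deg 0 end [610.8  15.  310.3]
[0, 0.001, 0, 0, 0, 0, 0, 0.002, -0.001, 0, 0, 0, 0, 0.003, -0.001, 0, 0, 0, 0, 0.004, -0.001, 0, 0, 0]
```

Request:
move_arm(
  motion=[0,0.001,0,0,0,0,0,0.002,0,0,0,0,0,0.003,0,0,0,0,0,0.004,0,0,0,0],
)

```text
clock: 9.2
position: [610.7, 14.7, 310.8]
tool_rot: [0.757, 0.653, 0.0, 0.001]
ft_force: [-1.9, -4.8, -1.4]
gripper_width: 8.8
```

Run:
```python
from h import *
p,r=cmd();json.dump(dict(p=list(p+r.apply([0,0,1])),q=list(r.as_quat())),open("cmd.json","w"))
force(1.235);print(cmd()[0])
creep(np.linspace(1.235,1.255,5)[1:],3.7)
```

```text
t 9.2 F on tool: tangential -1.56 radial -0.96 meas th 1.233 r 239.6 w 8.8 f [-1.9 -4.8 -1.4]
[610.82101127  15.03730265 309.3       ]
rows 4 max mm 2.2 deg 0 end [615.8  14.3 311.3]
[0, 0.002, -0.001, 0, 0, 0, 0, 0.003, -0.002, 0, 0, 0, 0, 0.004, -0.002, 0, 0, 0, 0, 0.005, -0.002, 0, 0, 0]
```

Request:
move_arm(
  motion=[-0.001,0.001,0,0,0,0,-0.001,0.002,-0.001,0,0,0,-0.001,0.003,-0.001,0,0,0,-0.001,0.004,-0.001,0,0,0],
)

```text
clock: 9.6
position: [614.9, 14.0, 312.1]
tool_rot: [0.757, 0.653, 0.001, 0.0]
ft_force: [-3.8, -0.6, 6.0]
gripper_width: 8.9
```

```bash
cat >> h.py <<'E'
def setc(s):
    """set commanded = previous begin pose (cmd file) shifted by tool mm s"""
    p,r=cmd();json.dump(dict(p=list(p+r.apply(s)),q=list(r.as_quat())),open("cmd.json","w"))
E
python3 - <<'E'
from h import *
setc([-1,-1,1])
force(1.25);print(cmd()[0])
E
```

```text
t 9.6 F on tool: tangential -1.85 radial 6.76 meas th 1.2516 r 239.7 w 8.9 f [-3.8 -0.6  6. ]
[614.6297897   13.45831344 310.3       ]
```

Request:
move_arm(
  motion=[0,0.001,-0.001,0,0,0,0,0.002,-0.001,0,0,0,0,0.003,-0.002,0,0,0,0,0.004,-0.002,0,0,0],
)

```text
clock: 10.0
position: [618.9, 13.4, 313.1]
tool_rot: [0.757, 0.653, 0.001, 0.0]
ft_force: [-1.8, 1.0, 6.2]
gripper_width: 9.0
```

Run:
```python
from h import *
setc([0,4,-2])
force(1.27);print(cmd()[0])
```

```text
t 10.0 F on tool: tangential -0.29 radial 6.47 meas th 1.269 r 239.6 w 9.0 f [-1.8  1.   6.2]
[618.5860492   12.86838911 312.3       ]
```

Request:
move_arm(
  motion=[0,0.001,0,0,0,0,0,0.002,-0.001,0,0,0,0,0.003,-0.001,0,0,0,0,0.004,-0.002,0,0,0],
)

```text
clock: 10.4
position: [622.8, 12.8, 314.2]
tool_rot: [0.757, 0.653, 0.0, -0.0]
ft_force: [-0.3, 2.1, -0.4]
gripper_width: 8.8
```

Run:
```python
from h import *
setc([0,4,-2])
force(1.287);print(cmd()[0])
```

```text
t 10.4 F on tool: tangential -0.65 radial -0.24 meas th 1.286 r 239.7 w 8.8 f [-0.3  2.1 -0.4]
[622.54230871  12.27846478 314.3       ]
```

Request:
move_arm(
  motion=[0,0.001,0,0,0,0,0,0.002,0,0,0,0,0,0.003,-0.001,0,0,0,0,0.004,-0.001,0,0,0],
)

```text
clock: 10.8
position: [626.0, 12.3, 314.8]
tool_rot: [0.757, 0.653, -0.0, -0.001]
ft_force: [-4.0, 3.2, 3.0]
gripper_width: 8.6
```

Run:
```python
from h import *
setc([0,4,-1])
force(1.303);print(cmd()[0])
```

```text
t 10.8 F on tool: tangential -3.67 radial 3.94 meas th 1.2998 r 239.5 w 8.6 f [-4.   3.2  3. ]
[626.49856822  11.68854044 315.3       ]
```

Request:
move_arm(
  motion=[0,0.001,0,0,0,0,0,0.002,-0.001,0,0,0,0,0.002,-0.001,0,0,0],
)

```text
clock: 11.1
position: [627.1, 12.1, 315.1]
tool_rot: [0.757, 0.653, -0.001, -0.002]
ft_force: [-4.9, 3.9, -0.1]
gripper_width: 9.0
```

Run:
```python
from h import *
import cv2
setc([0,2,-1])
force(1.305);print(cmd()[0])
a=robot.camera("scene")[:,:,::-1]; cv2.imwrite(f"pics/scene4.png",cv2.resize(a[140:260,210:330],None,fx=5,fy=5,interpolation=cv2.INTER_CUBIC))
```

```text
t 11.1 F on tool: tangential -5.27 radial 1.07 meas th 1.3047 r 239.6 w 9.0 f [-4.9  3.9 -0.1]
[628.47669797  11.39357828 316.3       ]
```

View pics/scene4.png

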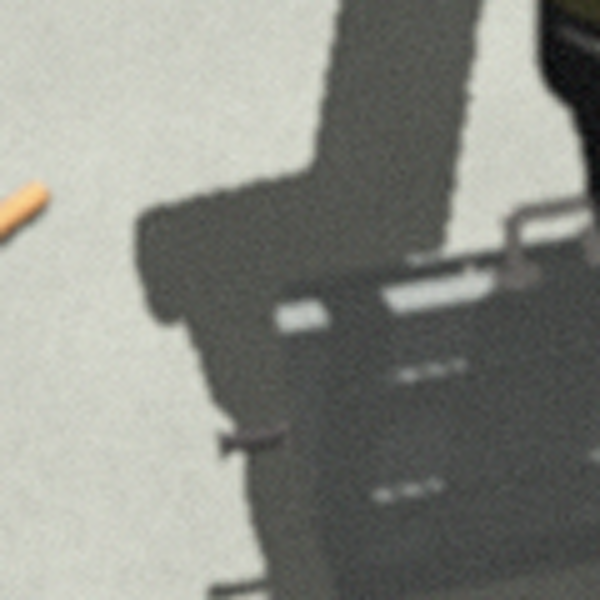

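Request:
move_arm(
  motion=[0,0.001,0,0,0,0,0,0.001,0,0,0,0],
)

```text
clock: 11.35
position: [627.6, 12.0, 315.2]
tool_rot: [0.757, 0.653, -0.001, -0.002]
ft_force: [-4.4, 4.0, 0.8]
gripper_width: 9.2
```

Run:
```python
from h import *
setc([0,1,0])
force(1.305);print(cmd()[0])
```

```text
t 11.35 F on tool: tangential -4.68 radial 1.91 meas th 1.3068 r 239.5 w 9.2 f [-4.4  4.   0.8]
[629.46576285  11.2460972  316.3       ]
```

Request:
move_arm(
  motion=[0,0.001,0,0,0,0,0,0.001,0,0,0,0],
)

```text
clock: 11.55
position: [628.1, 12.0, 315.3]
tool_rot: [0.757, 0.653, -0.002, -0.002]
ft_force: [-6.4, 4.7, 1.1]
gripper_width: 8.7
```

Run:
```python
from h import *
setc([0,1,0])
force(1.305);print(cmd()[0])
for l in["stay_pull","stay_pivot","lid_handle"]:
  for n in("scene","top"):
    robot.camera(n)
    r=robot.pinpoint(l,n); print(l,n,[(round(a["position"][0]*640,1),round(a["position"][1]*400,1),round(a["conf"],2)) for a in r[:2]])
```

```text
t 11.55 F on tool: tangential -6.59 radial 2.6 meas th 1.3092 r 239.6 w 8.7 f [-6.4  4.7  1.1]
[630.45482772  11.09861611 316.3       ]
stay_pull scene [(326.1, 225.0, 0.71), (260.8, 222.8, 0.37)]
stay_pull top [(394.1, 167.7, 0.6)]
stay_pivot scene []
stay_pivot top []
lid_handle scene [(332.6, 181.6, 0.96)]
lid_handle top [(321.0, 133.3, 0.77)]
```

Run:
```python
from h import *
import cv2
force(1.309)
for n in("scene","top"):
    a=robot.camera(n)[:,:,::-1]; cv2.imwrite(f"pics/{n}5.png",cv2.resize(a[140:260,210:330] if n=="scene" else a[110:230,290:450],None,fx=5,fy=5,interpolation=cv2.INTER_CUBIC))
p,f=tri((260,228),(394.1,167.7));print(p,f)
d=p-np.r_[Q[:2],0];c,s=np.cos(Q[2]),np.sin(Q[2]);print("chest",d[0]*c+d[1]*s,-d[0]*s+d[1]*c,d[2])
for piv in(69,76,83):
  for dx,dz in((-43-0,60),(52,53),(47,57),(43,60)):
    w=ch((-5+dx,-212,piv+dz)) if dx>0 else None
    if w is not None: print(piv,dx,dz,proj(w,"scene").round(1),proj(w,"top").round(1))
```

```text
t 12.15 F on tool: tangential -6.0 radial 2.52 meas th 1.3091 r 239.6 w 8.9 f [-6.   3.4  1.2]
[ 597.32419043 -193.48662886  139.03857177] [0.86237163 0.03928561 0.79966248 0.24280388]
chest 42.657818061920274 -207.9698255513967 139.03857176601275
69 52 53 [[260.7 233.3]] [[395.1 166.9]]
69 47 57 [[260.3 231.2]] [[395.2 168.2]]
69 43 60 [[260.  229.6]] [[395.3 169.3]]
76 52 53 [[260.4 232.2]] [[395.7 166.3]]
76 47 57 [[260.1 230.1]] [[395.8 167.6]]
76 43 60 [[259.8 228.5]] [[395.8 168.7]]
83 52 53 [[260.1 231.1]] [[396.2 165.7]]
83 47 57 [[259.8 229. ]] [[396.3 167. ]]
83 43 60 [[259.5 227.3]] [[396.4 168.1]]
```

View pics/scene5.png

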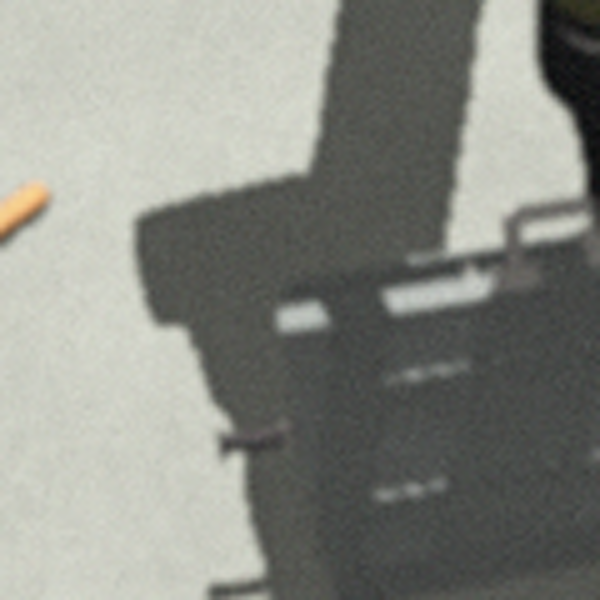

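View pics/top5.png

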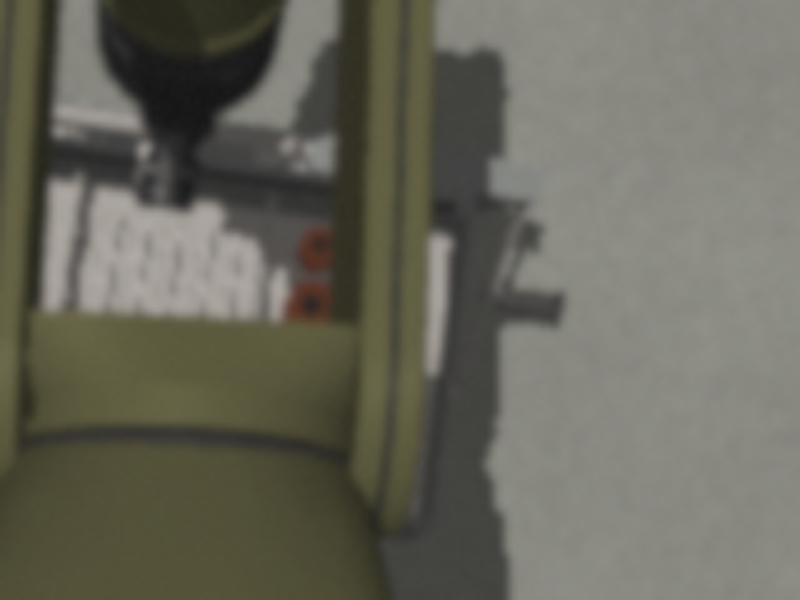

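Request:
move_arm(
  motion=[0.001,-0.001,0,0,0,0,0.001,-0.002,0,0,0,0,0.001,-0.003,0.001,0,0,0,0.001,-0.004,0.001,0,0,0,0.001,-0.005,0.001,0,0,0,0.001,-0.006,0.002,0,0,0,0.001,-0.006,0.002,0,0,0],
)

```text
clock: 12.95
position: [625.1, 12.5, 314.6]
tool_rot: [0.758, 0.653, 0.0, 0.001]
ft_force: [-1.1, -0.6, 0.2]
gripper_width: 9.0
```

Run:
```python
from h import *
import cv2
setc([1,-6,2])
force(1.3);print(cmd()[0])
a=robot.camera("scene")[:,:,::-1]; cv2.imwrite(f"pics/scene6.png",cv2.resize(a[140:260,210:330],None,fx=5,fy=5,interpolation=cv2.INTER_CUBIC))
```

```text
t 12.95 F on tool: tangential -0.95 radial 0.47 meas th 1.2959 r 239.5 w 9.0 f [-1.1 -0.6  0.2]
[624.66791954  12.97256749 314.3       ]
```

View pics/scene6.png

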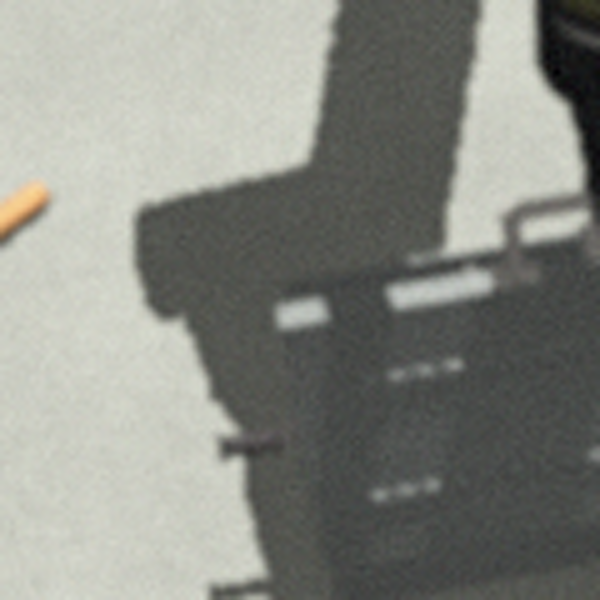

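Request:
move_arm(
  motion=[0,-0.001,0,0,0,0,0,-0.002,0,0,0,0,0,-0.003,0.001,0,0,0,0,-0.003,0.001,0,0,0],
)

```text
clock: 13.4
position: [622.0, 13.0, 313.8]
tool_rot: [0.758, 0.653, 0.0, 0.001]
ft_force: [-0.9, -2.7, 2.0]
gripper_width: 8.6
```

Run:
```python
from h import *
import cv2
setc([0,-3,1])
force(1.29);print(cmd()[0])
a=robot.camera("scene")[:,:,::-1]; cv2.imwrite(f"pics/scene7.png",cv2.resize(a[140:260,210:330],None,fx=5,fy=5,interpolation=cv2.INTER_CUBIC))
```

```text
t 13.4 F on tool: tangential -0.02 radial 2.06 meas th 1.2825 r 239.5 w 8.6 f [-0.9 -2.7  2. ]
[621.70072491  13.41501074 313.3       ]
```

View pics/scene7.png

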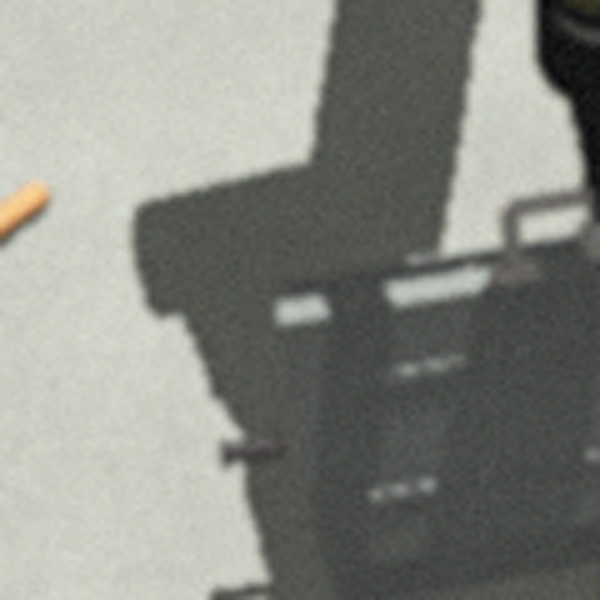

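Request:
move_arm(
  motion=[0,-0.001,0,0,0,0,0,-0.002,0.001,0,0,0,0,-0.002,0.001,0,0,0],
)

```text
clock: 13.75
position: [620.5, 13.2, 313.4]
tool_rot: [0.758, 0.653, 0.001, 0.001]
ft_force: [0.5, -4.3, 4.8]
gripper_width: 8.9
```

Run:
```python
from h import *
import cv2
setc([0,-2,1])
force(1.28);print(cmd()[0])
```

```text
t 13.75 F on tool: tangential 2.26 radial 4.37 meas th 1.2757 r 239.5 w 8.9 f [ 0.5 -4.3  4.8]
[619.72259516  13.7099729  312.3       ]
```

Request:
move_arm(
  motion=[0.001,-0.001,0,0,0,0,0.001,-0.001,0,0,0,0],
)

```text
clock: 13.95
position: [619.7, 13.3, 313.1]
tool_rot: [0.758, 0.653, 0.0, 0.002]
ft_force: [0.6, -5.5, 3.8]
gripper_width: 8.8
```

Run:
```python
from h import *
import cv2
setc([1,-1,0])
force(1.28);print(cmd()[0])
```

```text
t 13.95 F on tool: tangential 2.33 radial 3.31 meas th 1.2722 r 239.5 w 8.8 f [ 0.6 -5.5  3.8]
[618.88101137  14.84651886 312.3       ]
```

Run:
```python
from h import *
import cv2
a=robot.camera("scene")[:,:,::-1]; cv2.imwrite(f"pics/scene8.png",cv2.resize(a[140:260,210:370],None,fx=5,fy=5,interpolation=cv2.INTER_CUBIC))
```

```text
(no output)
```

View pics/scene8.png

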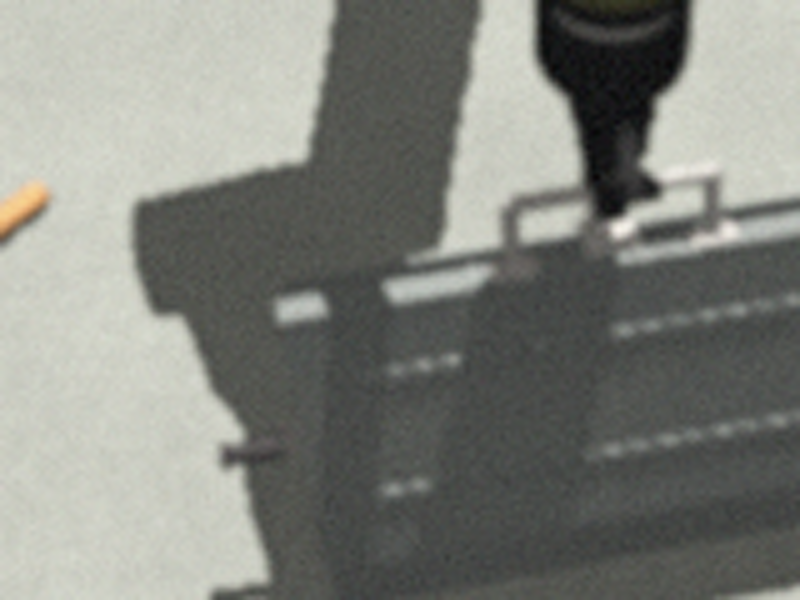

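Request:
move_arm(
  motion=[0,0,0,0,0,0,0,0,0,0,0,0,0,0,0,0,0,0],
  jaw=0.3,
)

```text
clock: 14.3
position: [618.5, 15.7, 311.6]
tool_rot: [0.757, 0.653, -0.0, -0.001]
ft_force: [0.0, 0.6, -1.3]
gripper_width: 29.6
```

Run:
```python
from h import *
force(1.28);print(cmd()[0])
p,r=cmd()
# up 60, then to the left/back toward stone
stone=np.array([585,381.]); yawS=-0.11
# path: up 60 (3 rows), then polar to above stone z 150
up=[(p+[0,0,20],r),(p+[0,0,45],r),(p+[-10,10,60],r)]
# tool y along stone width: stone y dir = yawS+90deg ; tool y angle = a-90 -> a=yawS+pi (or yawS)
print("cur a",HY,"opts",yawS,yawS+np.pi)
```

```text
t 14.3 F on tool: tangential -0.36 radial -1.21 meas th 1.2644 r 238.4 w 29.6 f [ 0.   0.6 -1.3]
[618.88101137  14.84651886 312.3       ]
cur a 1.4227963267948966 opts -0.11 3.0315926535897932
```

Run:
```python
from h import *
p,r=cmd()
a1=-0.11+np.pi
up=[(p+[0,0,20],r),(p+[0,0,45],r),(p+[-5,15,65],r)]
full=polar((585,381,200),rot(a1),15,start=up[-1])
plan(up+full[:9])
plan(full[9:]+[(np.array([585,381,z]),rot(a1)) for z in(170,130,90,90)])
print(ray((251.8,140.4),"top",0),ray((409.2,238.2),"scene",0))
```

```text
rows 12 max mm 27.3 deg 6.19 end [620.8 238.  271.3]
[0, 0, -0.02, 0, 0, 0, 0, 0, -0.045, 0, 0, 0, 0.014, -0.007, -0.065, 0, 0, 0, 0.037, -0.006, -0.053, 0, 0, -0.107, 0.059, -0.006, -0.041, 0, 0, -0.215, 0.082, -0.007, -0.03, 0, 0, -0.322, 0.105, -0.009, -0.018, 0, 0, -0.429, 0.128, -0.012, -0.006, 0, 0, -0.536, 0.151, -0.015, 0.006, 0, 0, -0.644, 0.174, -0.02, 0.018, 0, 0, -0.751, 0.198, -0.025, 0.03, 0, 0, -0.858, 0.221, -0.031, 0.041, 0, 0, -0.965]
rows 10 max mm 40.0 deg 6.19 end [585.2 381.2  90.3]
[0.019, 0.015, 0.012, 0, 0, -0.108, 0.039, 0.029, 0.024, 0, 0, -0.215, 0.059, 0.043, 0.036, 0, 0, -0.322, 0.08, 0.056, 0.048, 0, 0, -0.429, 0.102, 0.068, 0.059, 0, 0, -0.537, 0.124, 0.08, 0.071, 0, 0, -0.644, 0.124, 0.08, 0.101, 0, 0, -0.644, 0.124, 0.08, 0.141, 0, 0, -0.644, 0.124, 0.08, 0.181, 0, 0, -0.644, 0.124, 0.08, 0.181, 0, 0, -0.644]
[724.78304945 244.60220687   0.        ] [720.44561039 256.18430284   0.        ]
```

Run:
```python
from h import *
json.dump(dict(p=[618.881,14.8465,312.3],q=list(rot(HY).as_quat())),open("cmd.json","w"))
# keep exact previous commanded orientation
p,r=cmd(); print(robot.get_state()["tool_rot"],r.as_quat())
a1=-0.11+np.pi
up=[(p+[0,0,20],r),(p+[0,0,45],r),(p+[-5,15,65],r)]
full=polar((585,381,377),rot(a1),14,start=up[-1])
f=[]
for q,rr in full:
    q=q.copy(); 
    if q[1]>230:q[2]-=min(170,(q[1]-230)*1.2)
    f.append((q,rr))
plan(up+f[:9])
z=f[-1][0][2];print(z)
plan(f[9:]+[(np.array([585,381,zz]),rot(a1)) for zz in(160,120,90,90)])
```

```text
[ 7.57282537e-01  6.53086737e-01 -9.20277464e-05 -9.30070568e-04] [0.75744976 0.65289345 0.         0.        ]
rows 12 max mm 38.4 deg 6.59 end [618.1 253.6 349.3]
[0, 0, -0.02, 0, 0, 0, 0, 0, -0.045, 0, 0, 0, 0.014, -0.007, -0.065, 0, 0, 0, 0.038, -0.006, -0.065, 0, 0, -0.115, 0.062, -0.006, -0.065, 0, 0, -0.23, 0.087, -0.008, -0.065, 0, 0, -0.345, 0.112, -0.01, -0.065, 0, 0, -0.46, 0.136, -0.013, -0.065, 0, 0, -0.575, 0.161, -0.017, -0.065, 0, 0, -0.689, 0.186, -0.022, -0.065, 0, 0, -0.804, 0.211, -0.028, -0.065, 0, 0, -0.919, 0.236, -0.036, -0.037, 0, 0, -1.034]
207.0
rows 9 max mm 47.0 deg 6.59 end [585.3 381.   90.3]
[0.019, 0.017, 0.031, 0, 0, -0.115, 0.04, 0.033, 0.062, 0, 0, -0.23, 0.061, 0.049, 0.092, 0, 0, -0.345, 0.083, 0.064, 0.123, 0, 0, -0.46, 0.106, 0.078, 0.142, 0, 0, -0.575, 0.106, 0.078, 0.189, 0, 0, -0.575, 0.106, 0.078, 0.229, 0, 0, -0.575, 0.106, 0.078, 0.259, 0, 0, -0.575, 0.106, 0.078, 0.259, 0, 0, -0.575]
```

Request:
move_arm(
  motion=[0,0,-0.02,0,0,0,0,0,-0.045,0,0,0,0.014,-0.007,-0.065,0,0,0,0.038,-0.006,-0.065,0,0,-0.115,0.062,-0.006,-0.065,0,0,-0.23,0.087,-0.008,-0.065,0,0,-0.345,0.112,-0.01,-0.065,0,0,-0.46,0.136,-0.013,-0.065,0,0,-0.575,0.161,-0.017,-0.065,0,0,-0.689,0.186,-0.022,-0.065,0,0,-0.804,0.211,-0.028,-0.065,0,0,-0.919,0.236,-0.036,-0.037,0,0,-1.034],
)

```text
clock: 15.5
position: [619.9, 255.9, 352.9]
tool_rot: [0.333, 0.943, 0.003, 0.003]
ft_force: [0.6, 0.5, 0.8]
gripper_width: 29.6
```

Request:
move_arm(
  motion=[0.019,0.017,0.031,0,0,-0.115,0.04,0.033,0.062,0,0,-0.23,0.061,0.049,0.092,0,0,-0.345,0.083,0.064,0.123,0,0,-0.46,0.106,0.078,0.142,0,0,-0.575,0.106,0.078,0.189,0,0,-0.575,0.106,0.078,0.229,0,0,-0.575,0.106,0.078,0.259,0,0,-0.575,0.106,0.078,0.259,0,0,-0.575],
  jaw=-0.6,
)

```text
clock: 16.4
position: [580.9, 379.4, 84.3]
tool_rot: [0.055, 0.998, -0.003, -0.005]
ft_force: [-0.4, -1.3, -0.4]
gripper_width: 68.2
```

Run:
```python
from h import *
import cv2
st();print(cmd()[0])
for n in("scene","top"):
    a=robot.camera(n)[:,:,::-1]; cv2.imwrite(f"pics/{n}9.png",cv2.resize(a[130:250,300:470] if n=="scene" else a[90:250,150:410],None,fx=4.5 if n=="scene" else 3,fy=4.5 if n=="scene" else 3,interpolation=cv2.INTER_CUBIC))
```

```text
{'clock': np.float64(16.4), 'joint_positions': array([ 5.170e-01,  5.960e-01,  1.401e+00,  1.000e-03,  1.156e+00,
       -9.440e-01]), 'position': array([580.905, 379.408,  84.289]), 'tool_rot': array([ 0.055,  0.998, -0.003, -0.005]), 'ft_force': array([-0.399, -1.279, -0.423]), 'gripper_width': np.float64(68.159)}
[585.3092967  381.03646699  90.3       ]
```

View pics/scene9.png

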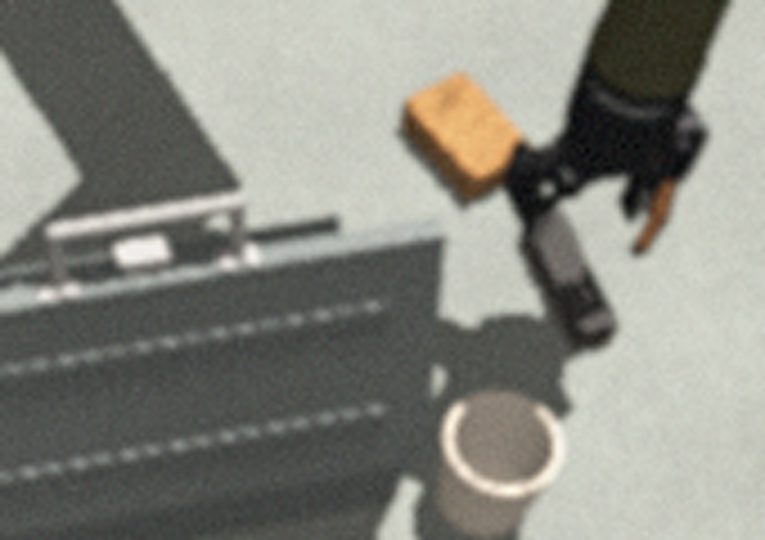

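View pics/top9.png

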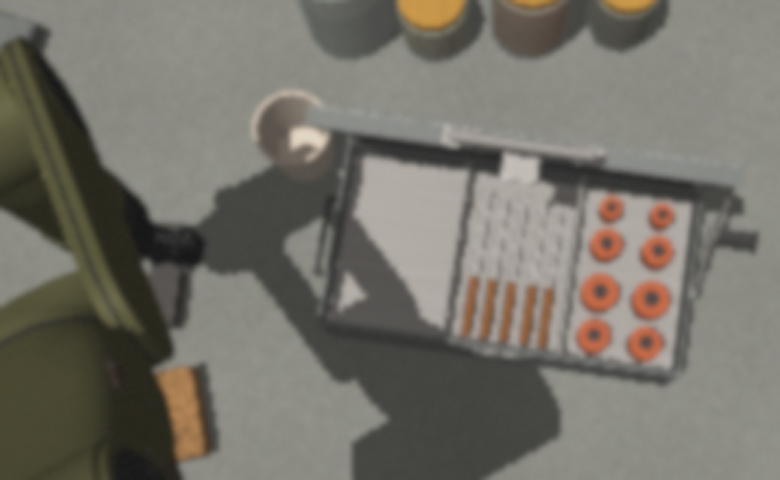

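Request:
move_arm(
  motion=[0,0,0.02,0,0,0,0,0,0.04,0,0,0,0,0,0.06,0,0,0,0,0,0.075,0,0,0,0,0,0.083,0,0,0,0,0,0.084,0,0,0,0,0,0.084,0,0,0],
)

```text
clock: 17.2
position: [585.9, 381.4, 7.2]
tool_rot: [0.055, 0.998, 0.0, 0.001]
ft_force: [-0.0, 0.1, -0.3]
gripper_width: 68.2
```

Run:
```python
from h import *
import cv2
setc([0,0,84])
st();print(cmd()[0])
for n in("scene",):
    a=robot.camera(n)[:,:,::-1]; cv2.imwrite(f"pics/{n}10.png",cv2.resize(a[130:250,370:470],None,fx=5,fy=5,interpolation=cv2.INTER_CUBIC))
```

```text
{'clock': np.float64(17.2), 'joint_positions': array([ 0.517,  0.679,  1.463,  0.   ,  0.998, -0.944]), 'position': array([585.938, 381.434,   7.193]), 'tool_rot': array([0.055, 0.998, 0.   , 0.001]), 'ft_force': array([-0.038,  0.076, -0.314]), 'gripper_width': np.float64(68.172)}
[585.3092967  381.03646699   6.3       ]
```

View pics/scene10.png

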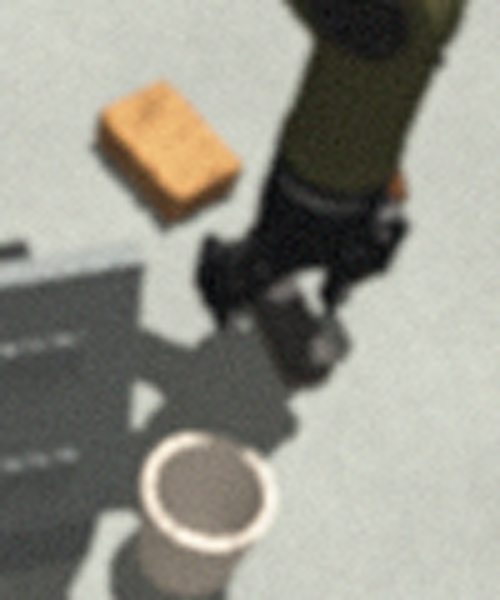

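Request:
move_arm(
  motion=[0,0,0,0,0,0,0,0,0,0,0,0,0,0,0,0,0,0,0,0,0,0,0,0,0,0,0,0,0,0,0,0,0,0,0,0],
  jaw=1,
  newtons=40,
)

```text
clock: 17.85
position: [586.3, 382.0, 7.6]
tool_rot: [0.055, 0.998, 0.001, 0.001]
ft_force: [-0.2, 2.6, 6.1]
gripper_width: 31.4
```

Request:
move_arm(
  motion=[0,0,-0.004,0,0,0,0,0,-0.012,0,0,0,0,0,-0.03,0,0,0,0,0,-0.06,0,0,0,0,0,-0.1,0,0,0,0,0,-0.14,0,0,0,0,0,-0.18,0,0,0,0,0,-0.18,0,0,0],
)

```text
clock: 18.65
position: [588.6, 382.6, 193.7]
tool_rot: [0.055, 0.998, 0.003, 0.005]
ft_force: [0.7, 0.7, -1.8]
gripper_width: 31.3
```

Run:
```python
from h import *
import cv2
setc([0,0,-180])
st();print(cmd()[0])
for n in("scene","top"):
    a=robot.camera(n)[:,:,::-1]; cv2.imwrite(f"pics/{n}11.png",cv2.resize(a[100:250,300:470] if n=="scene" else a[90:250,150:410],None,fx=4 if n=="scene" else 3,fy=4 if n=="scene" else 3,interpolation=cv2.INTER_CUBIC))
```

```text
{'clock': np.float64(18.65), 'joint_positions': array([ 0.516,  0.503,  1.278, -0.   ,  1.348, -0.944]), 'position': array([588.551, 382.611, 193.693]), 'tool_rot': array([0.055, 0.998, 0.003, 0.005]), 'ft_force': array([ 0.705,  0.691, -1.827]), 'gripper_width': np.float64(31.332)}
[585.3092967  381.03646699 186.3       ]
```

View pics/scene11.png

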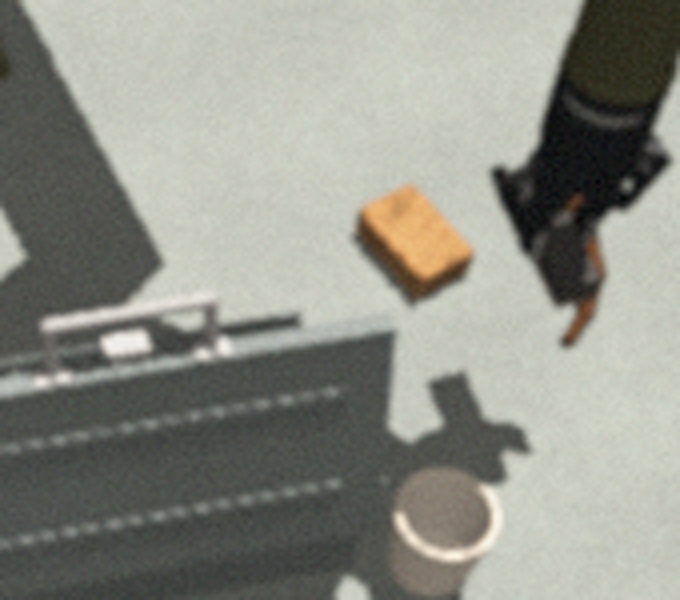

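View pics/top11.png

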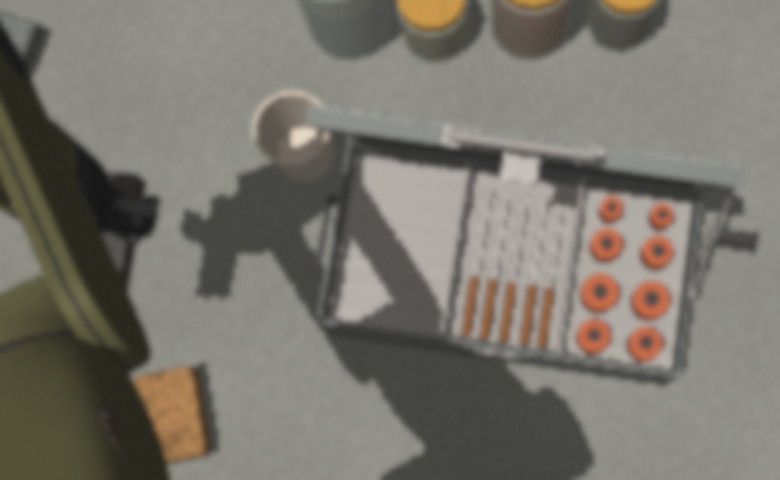

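Run:
```python
from h import *
print(ray((284.3,171.7),"top",55), ch((0,118,55)),ch((-22,118,55)))
t=ch((-22,118,0)); a1=Q[2]+np.pi
p,r=cmd()
# raise to 260 while moving: must clear the left wall (100) - stone bottom = tcp-6; lid edge y<195
f=lin((t[0]-15,t[1]+40,200),rot(a1),6)
g=lin((t[0],t[1],140),rot(a1),5,start=f[-1])
plan(f+g+[g[-1]])
```

```text
[605.77612914 130.78620005  55.        ] [606.90031455 135.21002122  55.        ] [585.14081906 138.45414766  55.        ]
rows 12 max mm 34.1 deg 0.4 end [584.7 138.6 140.3]
[-0.001, -0.034, -0.002, 0, 0, 0.006, -0.002, -0.068, -0.005, 0, 0, 0.013, -0.004, -0.102, -0.007, 0, 0, 0.019, -0.005, -0.135, -0.009, 0, 0, 0.025, -0.006, -0.169, -0.011, 0, 0, 0.032, -0.007, -0.203, -0.014, 0, 0, 0.038, -0.011, -0.211, -0.002, 0, 0, 0.038, -0.015, -0.218, 0.01, 0, 0, 0.038, -0.019, -0.226, 0.022, 0, 0, 0.038, -0.023, -0.234, 0.034, 0, 0, 0.038, -0.026, -0.241, 0.046, 0, 0, 0.038, -0.026, -0.241, 0.046, 0, 0, 0.038]
```

Request:
move_arm(
  motion=[-0.001,-0.034,-0.002,0,0,0.006,-0.002,-0.068,-0.005,0,0,0.013,-0.004,-0.102,-0.007,0,0,0.019,-0.005,-0.135,-0.009,0,0,0.025,-0.006,-0.169,-0.011,0,0,0.032,-0.007,-0.203,-0.014,0,0,0.038,-0.011,-0.211,-0.002,0,0,0.038,-0.015,-0.218,0.01,0,0,0.038,-0.019,-0.226,0.022,0,0,0.038,-0.023,-0.234,0.034,0,0,0.038,-0.026,-0.244,0.046,0,0,0.038,-0.026,-0.244,0.046,0,0,0.038],
)

```text
clock: 19.95
position: [583.0, 134.4, 137.4]
tool_rot: [0.074, 0.997, -0.001, -0.002]
ft_force: [-0.8, -0.3, -2.8]
gripper_width: 31.2
```

Run:
```python
from h import *
import cv2
setc([0,-3,0])
st();print(cmd()[0])
for n in("scene","top"):
    a=robot.camera(n)[:,:,::-1]; cv2.imwrite(f"pics/{n}12.png",cv2.resize(a[90:250,240:440] if n=="scene" else a[90:250,230:410],None,fx=3.7,fy=3.7,interpolation=cv2.INTER_CUBIC))
```

```text
{'clock': np.float64(19.95), 'joint_positions': array([ 1.560e-01,  4.230e-01,  1.578e+00, -1.000e-03,  1.146e+00,
       -1.266e+00]), 'position': array([583.   , 134.394, 137.414]), 'tool_rot': array([ 0.074,  0.997, -0.001, -0.002]), 'ft_force': array([-0.81 , -0.327, -2.76 ]), 'gripper_width': np.float64(31.242)}
[584.30317814 135.67139762 140.3       ]
```

View pics/scene12.png

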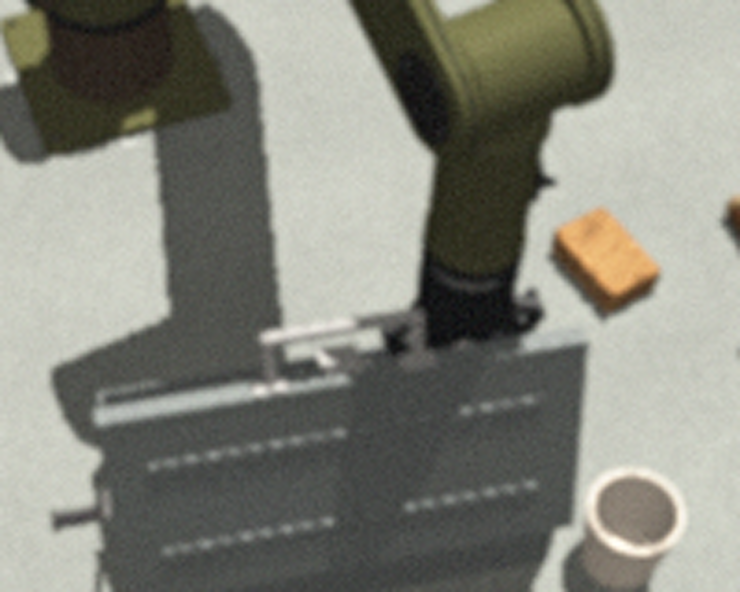

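View pics/top12.png

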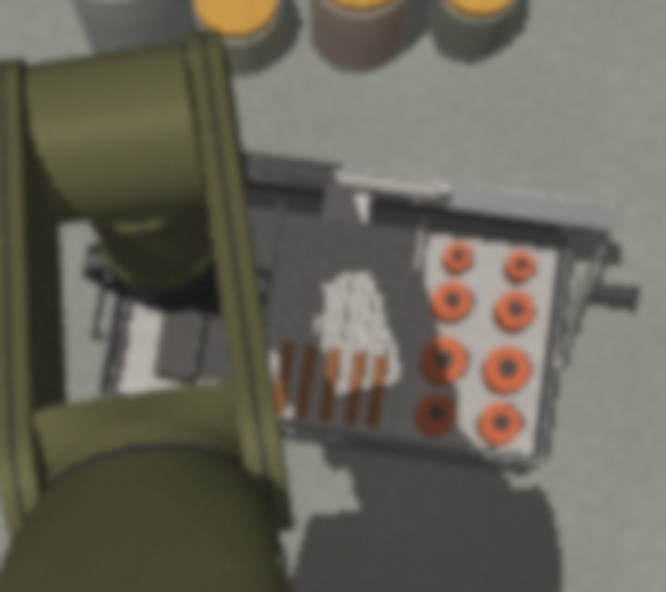

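Request:
move_arm(
  motion=[0,0,0.018,0,0,0,0,0,0.036,0,0,0,0,0,0.052,0,0,0,0,0,0.064,0,0,0,0,0,0.072,0,0,0,0,0,0.074,0,0,0,0,0,0.074,0,0,0],
)

```text
clock: 20.75
position: [584.6, 135.8, 66.5]
tool_rot: [0.074, 0.997, 0.0, 0.0]
ft_force: [-0.5, -0.4, -2.6]
gripper_width: 31.3
```

Run:
```python
from h import *
setc([0,0,74])
st();print(cmd()[0])
```

```text
{'clock': np.float64(20.75), 'joint_positions': array([ 0.158,  0.503,  1.653,  0.   ,  0.986, -1.265]), 'position': array([584.646, 135.847,  66.487]), 'tool_rot': array([0.074, 0.997, 0.   , 0.   ]), 'ft_force': array([-0.51 , -0.435, -2.557]), 'gripper_width': np.float64(31.324)}
[584.30317814 135.67139762  66.3       ]
```

Request:
move_arm(
  motion=[0,0,0.001,0,0,0,0,0,0.002,0,0,0,0,0,0.003,0,0,0,0,0,0.004,0,0,0],
)

```text
clock: 21.15
position: [584.6, 135.6, 62.6]
tool_rot: [0.074, 0.997, 0.0, 0.0]
ft_force: [-1.1, -1.5, 6.7]
gripper_width: 31.2
```

Run:
```python
from h import *
setc([0,0,4])
st();print(cmd()[0])
```

```text
{'clock': np.float64(21.15), 'joint_positions': array([ 0.158,  0.507,  1.657,  0.   ,  0.977, -1.265]), 'position': array([584.575, 135.647,  62.586]), 'tool_rot': array([0.074, 0.997, 0.   , 0.   ]), 'ft_force': array([-1.082, -1.512,  6.716]), 'gripper_width': np.float64(31.233)}
[584.30317814 135.67139762  62.3       ]
```

Request:
move_arm(
  motion=[0,0,0,0,0,0,0,0,0,0,0,0,0,0,0,0,0,0,0,0,0,0,0,0],
  jaw=-0.25,
)

```text
clock: 21.55
position: [584.6, 135.7, 62.6]
tool_rot: [0.074, 0.997, 0.0, 0.0]
ft_force: [-0.4, 0.6, -0.6]
gripper_width: 53.3
```

Request:
move_arm(
  motion=[0,0,-0.01,0,0,0,0,0,-0.03,0,0,0,0,0,-0.06,0,0,0,0.005,0,-0.1,0,0,0,0.01,0,-0.14,0,0,0,0.02,0,-0.18,0,0,0,0.04,0,-0.21,0,0,0,0.07,0,-0.23,0,0,0,0.1,0,-0.24,0,0,0,0.1,0,-0.24,0,0,0],
)

```text
clock: 22.55
position: [482.5, 150.9, 305.5]
tool_rot: [0.073, 0.997, 0.001, 0.001]
ft_force: [0.8, -0.5, -0.3]
gripper_width: 53.3
```

Run:
```python
from h import *
import cv2
setc([100,0,-240])
st();print(cmd()[0])
for n in("scene","top"):
    a=robot.camera(n)[:,:,::-1]; cv2.imwrite(f"pics/{n}13.png",cv2.resize(a[140:250,210:330] if n=="scene" else a[110:230,230:410],None,fx=5 if n=="scene" else 4.4,fy=5 if n=="scene" else 4.4,interpolation=cv2.INTER_CUBIC))
```

```text
{'clock': np.float64(22.55), 'joint_positions': array([ 2.190e-01,  1.560e-01,  1.524e+00,  1.000e-03,  1.458e+00,
       -1.205e+00]), 'position': array([482.528, 150.871, 305.459]), 'tool_rot': array([0.073, 0.997, 0.001, 0.001]), 'ft_force': array([ 0.827, -0.503, -0.318]), 'gripper_width': np.float64(53.299)}
[485.39337917 150.39728193 302.3       ]
```

View pics/scene13.png

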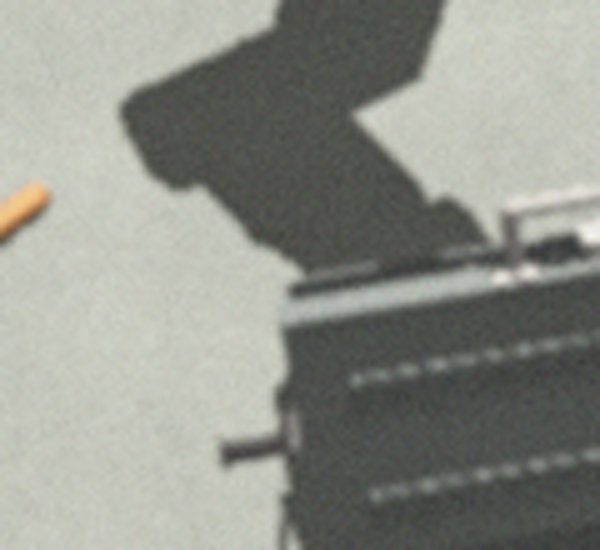

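View pics/top13.png

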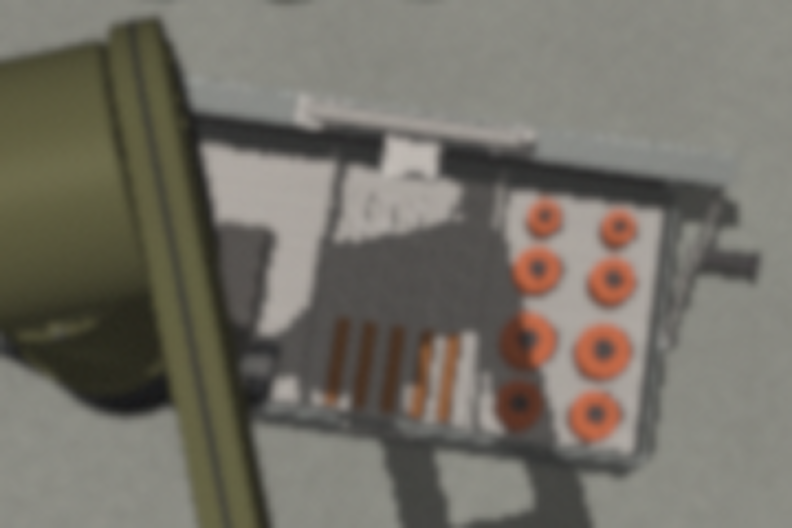

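Run:
```python
from h import *
for s_,t_ in(((260,229.3),(396,169.9)),((254.8,230.6),(402.3,170.7)),((267,228),(389.8,169.1))):
    p,f=tri(s_,t_);d=p-np.r_[Q[:2],0];c,s=np.cos(Q[2]),np.sin(Q[2])
    print(p.round(1),f.round(1),"chest",np.round([d[0]*c+d[1]*s,-d[0]*s+d[1]*c,d[2]],1))
# bias of the cameras at a known point: TCP now? handle expected
for n in("scene","top"):
  for l in("stay_pull","lid_handle"):
    robot.camera(n);r=robot.pinpoint(l,n); print(l,n,[(round(a["position"][0]*640,1),round(a["position"][1]*400,1),round(a["conf"],2)) for a in r[:2]])
hb=arc(1.276,4)+[0,0,19]
print("handle bar est",hb,proj(hb,"scene"),proj(hb,"top"))
```

```text
[ 594.4 -197.7  129. ] [-0.4 -0.  -0.4 -0.1] chest [  40.4 -212.6  129. ]
[ 592.5 -214.6  128.6] [-0.9 -0.1 -0.8 -0.2] chest [  41.  -229.6  128.6]
[ 597.  -178.4  129.5] [-0.9 -0.  -0.8 -0.3] chest [  40.1 -193.1  129.5]
stay_pull scene [(258.7, 225.0, 0.64)]
lid_handle scene [(332.5, 178.3, 0.68)]
stay_pull top [(396.1, 168.1, 0.45)]
lid_handle top [(323.4, 137.8, 0.92)]
handle bar est [620.57266126  13.05184396 332.12734595] [[331.04935646 176.08805601]] [[324.70425886 138.32594901]]
```

```bash
cat >> h.py <<'E'
LEAN=np.radians(15)*CX
RP=rot(HY,LEAN); TZ=RP.as_matrix()[:,2]
E
python3 - <<'E'
from h import *
print(TZ)
pull=np.array([593,-197.7,129]); 
A=ch((-60,-285,235)); ap=pull+19*TZ-75*TZ
f=polar(A,RP,13)
g=lin(ap,RP,6,start=f[-1])
plan(f[:12]); 
p,r=cmd();plan(f[12:]+g+[g[-1]]); print(ap)
E
```

```text
[ 0.03816553  0.25598963 -0.96592583]
rows 12 max mm 33.7 deg 7.05 end [ 499.4 -223.8  240.3]
[-0.015, -0.027, 0.005, -0.016, 0.016, 0.12, -0.029, -0.054, 0.01, -0.032, 0.032, 0.24, -0.041, -0.083, 0.016, -0.047, 0.047, 0.36, -0.052, -0.113, 0.021, -0.063, 0.063, 0.48, -0.061, -0.143, 0.026, -0.079, 0.079, 0.6, -0.068, -0.174, 0.031, -0.095, 0.095, 0.721, -0.073, -0.206, 0.036, -0.111, 0.111, 0.841, -0.076, -0.238, 0.041, -0.126, 0.126, 0.961, -0.077, -0.27, 0.047, -0.142, 0.142, 1.081, -0.076, -0.302, 0.052, -0.158, 0.158, 1.201, -0.074, -0.335, 0.057, -0.174, 0.174, 1.321, -0.069, -0.368, 0.062, -0.19, 0.19, 1.441]
rows 8 max mm 33.0 deg 6.99 end [ 590.7 -211.7  183.4]
[-0.031, -0.011, -0.003, -0.016, 0.015, 0.12, -0.026, 0.006, 0.008, -0.016, 0.015, 0.12, -0.021, 0.023, 0.018, -0.016, 0.015, 0.12, -0.016, 0.04, 0.029, -0.016, 0.015, 0.12, -0.011, 0.057, 0.039, -0.016, 0.015, 0.12, -0.006, 0.073, 0.05, -0.016, 0.015, 0.12, 0, 0.09, 0.06, -0.016, 0.015, 0.12, 0, 0.09, 0.06, -0.016, 0.015, 0.12]
[ 590.8627302  -212.03541924  183.09184627]
```

Request:
move_arm(
  motion=[-0.015,-0.027,0.005,-0.016,0.016,0.12,-0.029,-0.054,0.01,-0.032,0.032,0.24,-0.041,-0.083,0.016,-0.047,0.047,0.36,-0.052,-0.113,0.021,-0.063,0.063,0.48,-0.061,-0.143,0.026,-0.079,0.079,0.6,-0.068,-0.174,0.031,-0.095,0.095,0.721,-0.073,-0.206,0.036,-0.111,0.111,0.841,-0.076,-0.238,0.041,-0.126,0.126,0.961,-0.077,-0.27,0.047,-0.142,0.142,1.081,-0.076,-0.302,0.052,-0.158,0.158,1.201,-0.074,-0.335,0.057,-0.174,0.174,1.321,-0.069,-0.368,0.062,-0.19,0.19,1.441],
  jaw=-0.05,
  newtons=25,
)

```text
clock: 24.25
position: [499.6, -225.6, 239.6]
tool_rot: [0.713, 0.691, 0.093, -0.08]
ft_force: [0.7, -0.3, 0.2]
gripper_width: 44.9
```

Request:
move_arm(
  motion=[-0.031,-0.011,-0.003,-0.016,0.015,0.12,-0.026,0.006,0.008,-0.016,0.015,0.12,-0.021,0.023,0.018,-0.016,0.015,0.12,-0.016,0.04,0.029,-0.016,0.015,0.12,-0.011,0.057,0.039,-0.016,0.015,0.12,-0.006,0.073,0.05,-0.016,0.015,0.12,0,0.09,0.06,-0.016,0.015,0.12,0,0.09,0.06,-0.016,0.015,0.12],
)

```text
clock: 25.05
position: [592.9, -209.1, 181.7]
tool_rot: [0.75, 0.649, 0.099, -0.086]
ft_force: [-0.1, 0.6, -0.2]
gripper_width: 44.8
```

Run:
```python
from h import *
import cv2
st();print(cmd()[0],cmd()[1].as_quat())
for n in("scene","top"):
    a=robot.camera(n)[:,:,::-1]; cv2.imwrite(f"pics/{n}14.png",cv2.resize(a[130:260,200:360] if n=="scene" else a[90:230,230:430],None,fx=4.5 if n=="scene" else 4,fy=4.5 if n=="scene" else 4,interpolation=cv2.INTER_CUBIC))
q=robot.get_state()["position"];print(proj([q+k*TZ for k in(0,56,75)],"scene"),proj([q+k*TZ for k in(0,56,75)],"top"))
```

```text
{'clock': np.float64(25.05), 'joint_positions': array([-0.548,  0.464,  1.415,  0.245,  1.375, -0.466]), 'position': array([ 592.93 , -209.131,  181.72 ]), 'tool_rot': array([ 0.75 ,  0.649,  0.099, -0.086]), 'ft_force': array([-0.101,  0.615, -0.218]), 'gripper_width': np.float64(44.767)}
[ 590.67208565 -211.69215466  183.43982781] [ 0.75093803  0.64738581  0.09877693 -0.08501065]
[[252.67440309 220.6616171 ]
 [259.95087611 228.86454225]
 [262.29735472 231.50977824]] [[404.72378612 166.26592183]
 [395.16624972 170.16588097]
 [392.14111761 171.40028816]]
```

View pics/scene14.png

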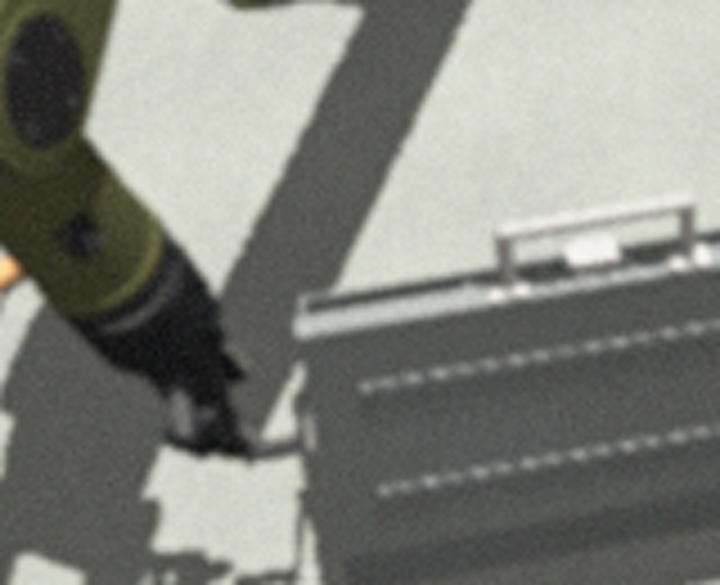

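View pics/top14.png

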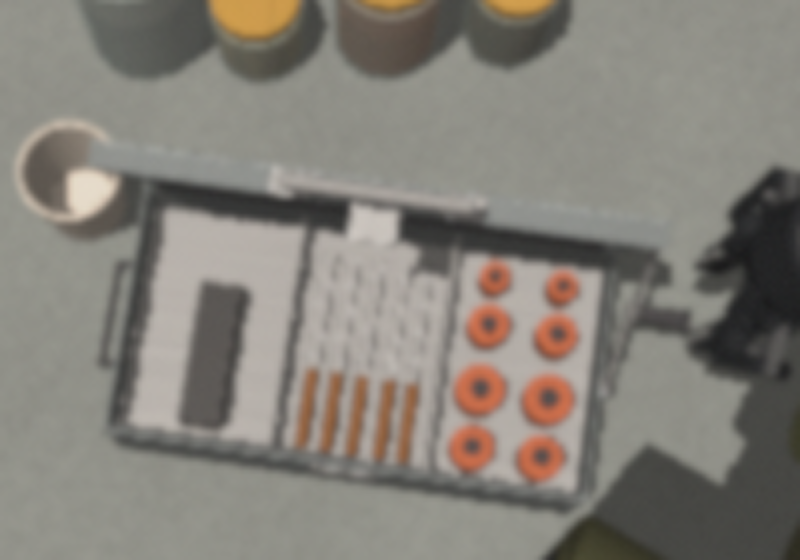

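Request:
move_arm(
  motion=[0,0,0.015,0,0,0,0,0,0.03,0,0,0,0,0,0.045,0,0,0,0,0,0.06,0,0,0,0,0,0.07,0,0,0,0,0,0.074,0,0,0,0,0,0.074,0,0,0],
)

```text
clock: 25.85
position: [593.3, -192.8, 111.9]
tool_rot: [0.751, 0.647, 0.099, -0.085]
ft_force: [-0.7, -0.7, 0.1]
gripper_width: 44.8
```

Run:
```python
from h import *
import cv2
setc([0,0,74])
st();print(cmd()[0],cmd()[1].as_quat())
for n in("scene","top"):
    a=robot.camera(n)[:,:,::-1]; cv2.imwrite(f"pics/{n}15.png",cv2.resize(a[180:260,220:330] if n=="scene" else a[120:210,340:450],None,fx=6,fy=6,interpolation=cv2.INTER_CUBIC))
```

```text
{'clock': np.float64(25.85), 'joint_positions': array([-0.526,  0.519,  1.512,  0.259,  1.22 , -0.481]), 'position': array([ 593.268, -192.841,  111.859]), 'tool_rot': array([ 0.751,  0.647,  0.099, -0.085]), 'ft_force': array([-0.653, -0.669,  0.129]), 'gripper_width': np.float64(44.769)}
[ 593.50490425 -192.78004747  111.95341414] [ 0.75093803  0.64738581  0.09877693 -0.08501065]
```

View pics/scene15.png

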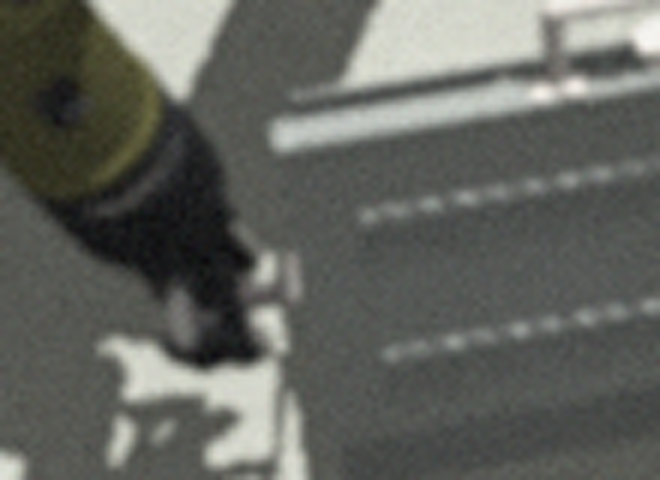

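View pics/top15.png

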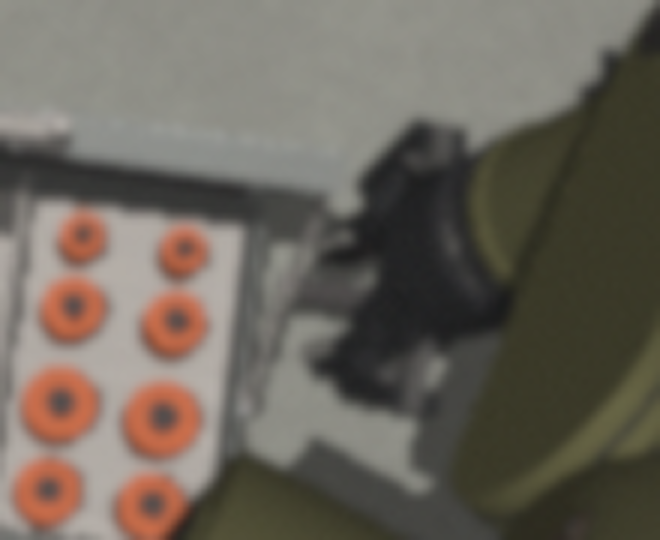

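Request:
move_arm(
  motion=[0,0.003,0,0,0,0,0,0.005,0,0,0,0,0,0.005,0,0,0,0],
)

```text
clock: 26.25
position: [599.3, -193.9, 112.4]
tool_rot: [0.751, 0.647, 0.099, -0.084]
ft_force: [0.8, 0.4, -0.1]
gripper_width: 44.9
```

Request:
move_arm(
  motion=[0,0,0,0,0,0,0,0,0,0,0,0,0,0,0,0,0,0,0,0,0,0,0,0],
  jaw=1,
  newtons=25,
)

```text
clock: 26.65
position: [597.6, -193.2, 111.7]
tool_rot: [0.751, 0.647, 0.098, -0.086]
ft_force: [-2.1, 0.5, -0.2]
gripper_width: 12.2
```

Run:
```python
from h import *
import cv2
setc([0,5,0])
st();print(cmd()[0])
for n in("top",):
    a=robot.camera(n)[:,:,::-1]; cv2.imwrite(f"pics/{n}16.png",cv2.resize(a[120:210,340:450],None,fx=6,fy=6,interpolation=cv2.INTER_CUBIC))
```

```text
{'clock': np.float64(26.65), 'joint_positions': array([-0.523,  0.525,  1.502,  0.258,  1.225, -0.477]), 'position': array([ 597.574, -193.197,  111.733]), 'tool_rot': array([ 0.751,  0.647,  0.098, -0.086]), 'ft_force': array([-2.144,  0.501, -0.193]), 'gripper_width': np.float64(12.232)}
[ 598.45034139 -193.51669553  111.95450468]
```

View pics/top16.png

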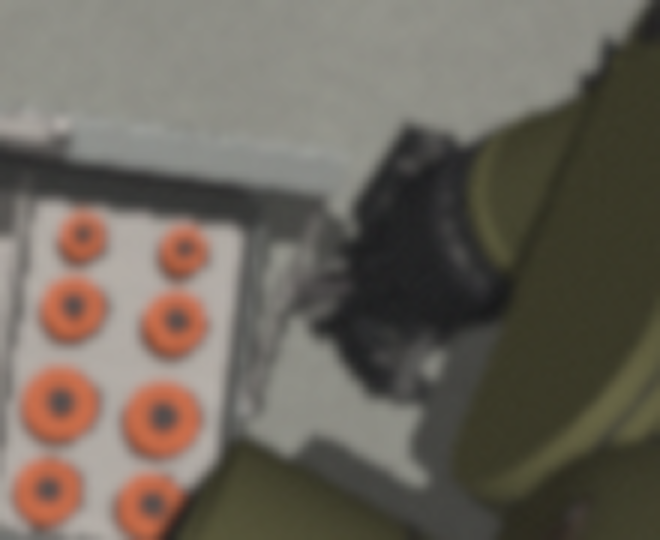

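```bash
cat >> h.py <<'E'
PT0=np.array([597.6,-193.3,111.8]); PH0=0.7056; PC=PT0-47.8*CX-np.array([0,0,56.1])
NY=np.array([-CX[1],CX[0],0])
def parc(ph,dr=0,yc=0): return PC+(73.7+dr)*(np.sin(ph)*CX+np.cos(ph)*np.array([0,0,1]))+yc*NY
def pf(ph):
    s=robot.get_state();f=s["ft_force"];rd=np.sin(ph)*CX+np.array([0,0,np.cos(ph)]);tg=-np.cos(ph)*CX+np.array([0,0,np.sin(ph)])
    d=s["position"]-PC;x,z=d@CX,d[2]
    print("t",round(s["clock"],2),"F tang(fwd+)",round(f@tg,1),"rad(out+)",round(f@rd,1),"lat",round(f@NY,1),"meas ph",round(np.arctan2(x,z),3),"r",round(np.hypot(x,z),1),"lat",round(d@NY-(PT0-PC)@NY,1),"w",round(s["gripper_width"],1),"f",f.round(1))
def pgo(phs,dr=0,yc=0): plan([(parc(p,dr,yc),cmd()[1]) for p in phs])
E
python3 - <<'E'
from h import *
pf(.7056)
pgo(np.linspace(.7056,.58,6)[1:])
E
```

```text
t 26.7 F tang(fwd+) 1.6 rad(out+) -2.6 lat -0.6 meas ph 0.706 r 73.6 lat 0.1 w 12.2 f [-3.  -0.1 -1. ]
rows 5 max mm 2.4 deg 0 end [ 590.5 -192.7  117. ]
[0, -0.002, -0.001, 0, 0, 0, 0.001, -0.004, -0.002, 0, 0, 0, 0.001, -0.005, -0.003, 0, 0, 0, 0.001, -0.007, -0.004, 0, 0, 0, 0.001, -0.008, -0.005, 0, 0, 0]
```

Request:
move_arm(
  motion=[0,-0.002,-0.001,0,0,0,0.001,-0.004,-0.002,0,0,0,0.001,-0.005,-0.003,0,0,0,0.001,-0.007,-0.004,0,0,0,0.001,-0.008,-0.005,0,0,0],
)

```text
clock: 27.2
position: [590.9, -192.2, 117.3]
tool_rot: [0.751, 0.647, 0.099, -0.085]
ft_force: [2.2, 3.2, -3.0]
gripper_width: 12.5
```

Run:
```python
from h import *
pf(.58)
```

```text
t 27.2 F tang(fwd+) -3.0 rad(out+) -1.6 lat 3.5 meas ph 0.588 r 74.0 lat 0.1 w 12.5 f [ 2.2  3.2 -3. ]
```

Run:
```python
from h import *
pgo(np.linspace(.58,.40,7)[1:])
```

```text
rows 6 max mm 2.4 deg 0 end [ 578.7 -190.5  123.4]
[0.001, -0.002, -0.001, 0, 0, 0, 0.001, -0.004, -0.002, 0, 0, 0, 0.001, -0.006, -0.003, 0, 0, 0, 0.002, -0.008, -0.004, 0, 0, 0, 0.002, -0.01, -0.005, 0, 0, 0, 0.002, -0.012, -0.006, 0, 0, 0]
```

Request:
move_arm(
  motion=[0.001,-0.002,-0.001,0,0,0,0.001,-0.004,-0.002,0,0,0,0.001,-0.006,-0.003,0,0,0,0.002,-0.008,-0.004,0,0,0,0.002,-0.01,-0.005,0,0,0,0.002,-0.012,-0.006,0,0,0],
)

```text
clock: 27.8
position: [579.7, -190.6, 124.3]
tool_rot: [0.751, 0.647, 0.1, -0.084]
ft_force: [4.9, 3.8, 3.8]
gripper_width: 12.2
```

Run:
```python
from h import *
import cv2
pf(.40)
for n in("scene","top"):
    a=robot.camera(n)[:,:,::-1]; cv2.imwrite(f"pics/{n}17.png",cv2.resize(a[130:260,200:360] if n=="scene" else a[90:230,230:430],None,fx=4,fy=4,interpolation=cv2.INTER_CUBIC))
pgo(np.linspace(.40,.22,7)[1:])
```

```text
t 27.8 F tang(fwd+) -2.5 rad(out+) 5.1 lat 4.4 meas ph 0.409 r 74.8 lat 0.0 w 12.2 f [4.9 3.8 3.8]
rows 6 max mm 3.0 deg 0 end [ 565.8 -188.7  127.5]
[0, -0.002, -0.001, 0, 0, 0, 0.001, -0.004, -0.002, 0, 0, 0, 0.001, -0.006, -0.002, 0, 0, 0, 0.001, -0.008, -0.003, 0, 0, 0, 0.001, -0.01, -0.004, 0, 0, 0, 0.001, -0.013, -0.004, 0, 0, 0]
```

View pics/scene17.png

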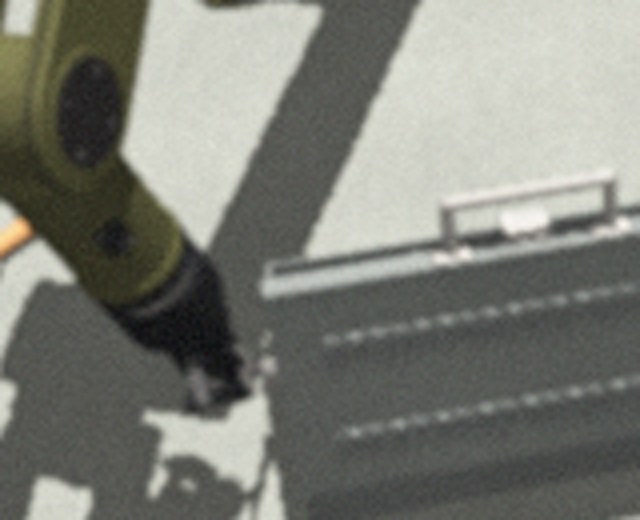

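Run:
```python
from h import *
p,r=cmd();json.dump(dict(p=list(p-r.apply([1,-13,-4])),q=list(r.as_quat())),open("cmd.json","w"));print(cmd()[0])
pgo(np.linspace(.40,.20,7)[1:],1.2,1)
```

```text
[ 578.6743066  -190.51486527  123.35176151]
rows 6 max mm 3.5 deg 0 end [ 564.9 -187.8  128.7]
[0.002, -0.002, -0.002, 0, 0, 0, 0.002, -0.004, -0.003, 0, 0, 0, 0.002, -0.007, -0.004, 0, 0, 0, 0.002, -0.009, -0.004, 0, 0, 0, 0.002, -0.011, -0.005, 0, 0, 0, 0.002, -0.014, -0.005, 0, 0, 0]
```

Request:
move_arm(
  motion=[0.002,-0.002,-0.002,0,0,0,0.002,-0.004,-0.003,0,0,0,0.002,-0.007,-0.004,0,0,0,0.002,-0.009,-0.004,0,0,0,0.002,-0.011,-0.005,0,0,0,0.002,-0.014,-0.005,0,0,0],
)

```text
clock: 28.5
position: [565.7, -188.4, 129.6]
tool_rot: [0.751, 0.647, 0.099, -0.084]
ft_force: [2.6, -3.1, 10.2]
gripper_width: 12.2
```

Run:
```python
from h import *
pf(.20)
pgo(np.linspace(.20,.0,7)[1:],1.2,1)
```

```text
t 28.5 F tang(fwd+) -0.9 rad(out+) 10.6 lat -2.7 meas ph 0.207 r 75.5 lat 0.1 w 12.2 f [ 2.6 -3.1 10.2]
rows 6 max mm 3.2 deg 0 end [ 550.1 -185.2  130.9]
[0.001, -0.002, -0.001, 0, 0, 0, 0.001, -0.005, -0.001, 0, 0, 0, 0.001, -0.007, -0.001, 0, 0, 0, 0.001, -0.01, -0.002, 0, 0, 0, 0.001, -0.012, -0.002, 0, 0, 0, 0.001, -0.015, -0.002, 0, 0, 0]
```

Run:
```python
from h import *
p,r=cmd();json.dump(dict(p=list(p-r.apply([1,-15,-2])),q=list(r.as_quat())),open("cmd.json","w"));print(cmd()[0])
ph=np.linspace(.20,.02,7)[1:]
plan([(parc(a,d,0.5),cmd()[1]) for a,d in zip(ph,[1.8,2.3,2.8,2.8,2.8,3])])
```

```text
[ 564.9202149  -187.81909766  128.69571121]
rows 6 max mm 3.0 deg 0 end [ 552.1 -186.   132.8]
[0, -0.002, -0.001, 0, 0, 0, 0, -0.004, -0.002, 0, 0, 0, 0.001, -0.006, -0.003, 0, 0, 0, 0.001, -0.009, -0.003, 0, 0, 0, 0.001, -0.011, -0.003, 0, 0, 0, 0.001, -0.013, -0.004, 0, 0, 0]
```

Request:
move_arm(
  motion=[0,-0.002,-0.001,0,0,0,0,-0.004,-0.002,0,0,0,0.001,-0.006,-0.003,0,0,0,0.001,-0.009,-0.003,0,0,0,0.001,-0.011,-0.003,0,0,0,0.001,-0.013,-0.004,0,0,0],
)

```text
clock: 29.1
position: [550.8, -186.1, 131.9]
tool_rot: [0.751, 0.647, 0.098, -0.086]
ft_force: [-0.2, -4.3, -6.7]
gripper_width: 12.2
```

Run:
```python
from h import *
pf(.02)
import cv2
for n in("scene",):
    a=robot.camera(n)[:,:,::-1]; cv2.imwrite(f"pics/{n}18.png",cv2.resize(a[130:260,200:360] if n=="scene" else a[90:230,230:430],None,fx=4,fy=4,interpolation=cv2.INTER_CUBIC))
```

```text
t 29.1 F tang(fwd+) -0.5 rad(out+) -6.7 lat -4.3 meas ph 0.006 r 76.2 lat 0.3 w 12.2 f [-0.2 -4.3 -6.7]
```

View pics/scene18.png

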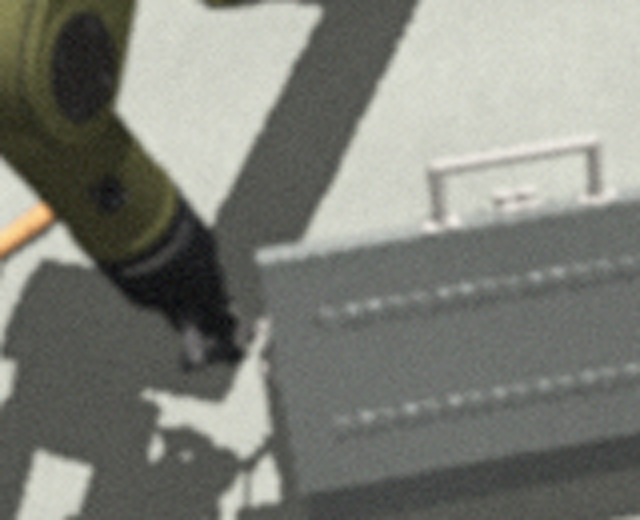

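Run:
```python
from h import *
ph=np.linspace(.02,-.22,8)[1:]
plan([(parc(a,2.4,0),cmd()[1]) for a in ph])
```

```text
rows 7 max mm 3.3 deg 0 end [ 534.2 -183.5  129.7]
[-0.001, -0.003, 0.001, 0, 0, 0, -0.001, -0.005, 0.001, 0, 0, 0, -0.001, -0.008, 0.001, 0, 0, 0, -0.001, -0.011, 0.001, 0, 0, 0, -0.001, -0.013, 0.002, 0, 0, 0, -0.001, -0.016, 0.002, 0, 0, 0, -0.001, -0.018, 0.003, 0, 0, 0]
```

Request:
move_arm(
  motion=[-0.001,-0.003,0.001,0,0,0,-0.001,-0.005,0.001,0,0,0,-0.001,-0.008,0.001,0,0,0,-0.001,-0.011,0.001,0,0,0,-0.001,-0.013,0.002,0,0,0,-0.001,-0.016,0.002,0,0,0,-0.001,-0.018,0.003,0,0,0],
)

```text
clock: 29.85
position: [533.2, -183.4, 129.8]
tool_rot: [0.751, 0.648, 0.098, -0.085]
ft_force: [-3.6, -4.1, 7.1]
gripper_width: 12.1
```

Run:
```python
from h import *
pf(-.22)
```

```text
t 29.85 F tang(fwd+) 1.4 rad(out+) 7.6 lat -4.6 meas ph -0.229 r 76.1 lat 0.3 w 12.1 f [-3.6 -4.1  7.1]
```

Run:
```python
from h import *
ph=np.linspace(-.22,-.5,9)[1:]
plan([(parc(a,3.2,-.5),cmd()[1]) for a in ph])
```

```text
rows 8 max mm 3.3 deg 0 end [ 513.4 -180.8  123.3]
[-0.001, -0.003, -0.001, 0, 0, 0, -0.001, -0.006, 0, 0, 0, 0, -0.001, -0.008, 0.001, 0, 0, 0, -0.001, -0.011, 0.002, 0, 0, 0, -0.002, -0.013, 0.003, 0, 0, 0, -0.002, -0.016, 0.004, 0, 0, 0, -0.002, -0.018, 0.005, 0, 0, 0, -0.002, -0.021, 0.006, 0, 0, 0]
```

Request:
move_arm(
  motion=[-0.001,-0.003,-0.001,0,0,0,-0.001,-0.006,0,0,0,0,-0.001,-0.008,0.001,0,0,0,-0.001,-0.011,0.002,0,0,0,-0.002,-0.013,0.003,0,0,0,-0.002,-0.016,0.004,0,0,0,-0.002,-0.018,0.005,0,0,0,-0.002,-0.021,0.006,0,0,0],
)

```text
clock: 30.65
position: [513.2, -180.6, 122.9]
tool_rot: [0.751, 0.647, 0.099, -0.085]
ft_force: [0.7, 1.6, -4.6]
gripper_width: 12.0
```

Run:
```python
from h import *
pf(-.5)
import cv2
for n in("scene",):
    a=robot.camera(n)[:,:,::-1]; cv2.imwrite(f"pics/{n}19.png",cv2.resize(a[130:260,200:360] if n=="scene" else a[90:230,230:430],None,fx=4,fy=4,interpolation=cv2.INTER_CUBIC))
ph=np.linspace(-.5,-.75,8)[1:]
plan([(parc(a,3.2,-1),cmd()[1]) for a in ph])
```

```text
t 30.65 F tang(fwd+) 1.7 rad(out+) -4.2 lat 1.7 meas ph -0.509 r 77.0 lat 0.1 w 12.0 f [ 0.7  1.6 -4.6]
rows 7 max mm 3.2 deg 0 end [ 498.4 -179.6  111.7]
[-0.001, -0.002, 0.001, 0, 0, 0, -0.002, -0.004, 0.003, 0, 0, 0, -0.002, -0.007, 0.004, 0, 0, 0, -0.002, -0.009, 0.006, 0, 0, 0, -0.003, -0.011, 0.007, 0, 0, 0, -0.003, -0.013, 0.009, 0, 0, 0, -0.004, -0.015, 0.011, 0, 0, 0]
```

View pics/scene19.png

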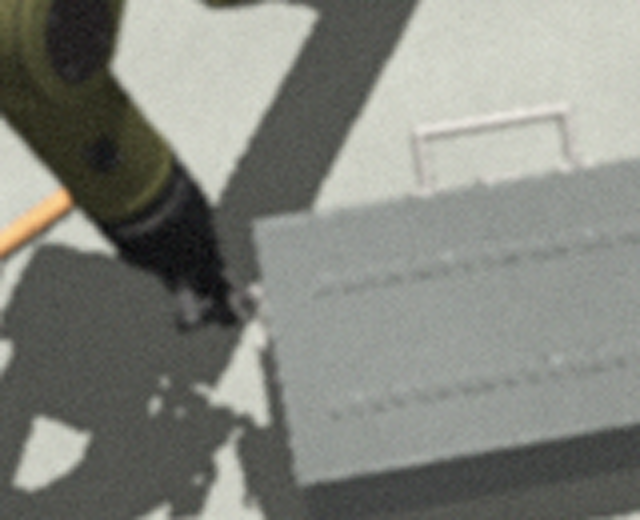

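Request:
move_arm(
  motion=[-0.001,-0.002,0.001,0,0,0,-0.001,-0.004,0.003,0,0,0,-0.001,-0.007,0.004,0,0,0,-0.002,-0.009,0.006,0,0,0,-0.002,-0.011,0.007,0,0,0,-0.002,-0.013,0.009,0,0,0,-0.003,-0.015,0.011,0,0,0],
)

```text
clock: 31.4
position: [498.2, -178.6, 111.9]
tool_rot: [0.751, 0.647, 0.099, -0.085]
ft_force: [-0.7, 4.4, -3.5]
gripper_width: 11.7
```

Run:
```python
from h import *
p,r=cmd();json.dump(dict(p=list(p+r.apply([1,0,0])),q=list(r.as_quat())),open("cmd.json","w"))
pf(-.75)
ph=np.linspace(-.75,-.98,8)[1:]
plan([(parc(a,3.5,-1),cmd()[1]) for a in ph])
```

```text
t 31.4 F tang(fwd+) 3.4 rad(out+) -1.7 lat 4.3 meas ph -0.753 r 77.0 lat -0.1 w 11.7 f [-0.7  4.4 -3.5]
rows 7 max mm 3.0 deg 0 end [ 486.6 -177.4   98.3]
[-0.001, -0.002, 0.001, 0, 0, 0, -0.002, -0.004, 0.003, 0, 0, 0, -0.002, -0.006, 0.005, 0, 0, 0, -0.003, -0.007, 0.007, 0, 0, 0, -0.003, -0.009, 0.009, 0, 0, 0, -0.004, -0.01, 0.011, 0, 0, 0, -0.004, -0.012, 0.013, 0, 0, 0]
```

Request:
move_arm(
  motion=[0,-0.002,0.001,0,0,0,-0.001,-0.004,0.003,0,0,0,-0.001,-0.006,0.005,0,0,0,-0.001,-0.007,0.007,0,0,0,-0.002,-0.009,0.009,0,0,0,-0.002,-0.01,0.011,0,0,0,-0.002,-0.012,0.013,0,0,0],
)

```text
clock: 32.1
position: [487.2, -176.9, 98.7]
tool_rot: [0.751, 0.648, 0.098, -0.084]
ft_force: [0.6, -4.1, -7.3]
gripper_width: 11.8
```

Run:
```python
from h import *
p,r=cmd();json.dump(dict(p=list(p+r.apply([2,0,0])),q=list(r.as_quat())),open("cmd.json","w"))
pf(-.98)
import cv2
for n in("scene",):
    a=robot.camera(n)[:,:,::-1]; cv2.imwrite(f"pics/{n}20.png",cv2.resize(a[130:260,200:360] if n=="scene" else a[90:230,230:430],None,fx=4,fy=4,interpolation=cv2.INTER_CUBIC))
ph=np.linspace(-.98,-1.18,7)[1:]
plan([(parc(a,3.7,0.5),cmd()[1]) for a in ph])
```

```text
t 32.1 F tang(fwd+) 5.4 rad(out+) -5.1 lat -4.0 meas ph -0.978 r 76.9 lat -0.0 w 11.8 f [ 0.6 -4.1 -7.3]
rows 6 max mm 3.3 deg 0 end [ 479.9 -174.9   85.3]
[-0.001, -0.001, 0.002, 0, 0, 0, -0.002, -0.003, 0.004, 0, 0, 0, -0.003, -0.004, 0.006, 0, 0, 0, -0.003, -0.005, 0.008, 0, 0, 0, -0.004, -0.006, 0.011, 0, 0, 0, -0.004, -0.007, 0.013, 0, 0, 0]
```

View pics/scene20.png

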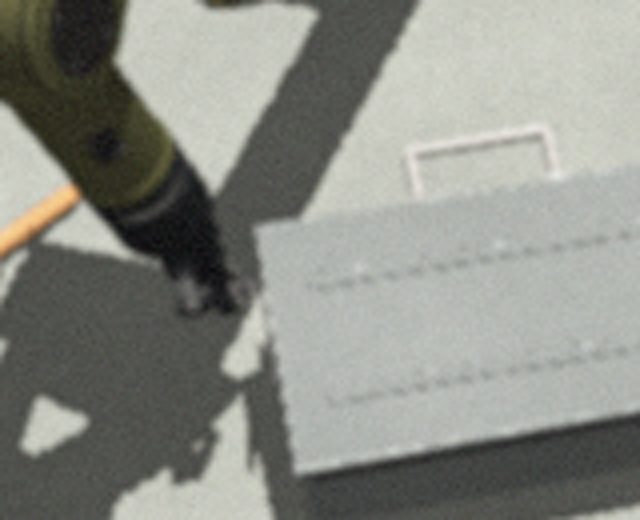

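Request:
move_arm(
  motion=[-0.001,-0.001,0.002,0,0,0,-0.002,-0.003,0.004,0,0,0,-0.003,-0.004,0.006,0,0,0,-0.004,-0.005,0.009,0,0,0,-0.005,-0.006,0.011,0,0,0,-0.005,-0.007,0.013,0,0,0],
)

```text
clock: 32.75
position: [480.4, -176.1, 84.6]
tool_rot: [0.751, 0.647, 0.099, -0.085]
ft_force: [5.4, -0.7, -11.4]
gripper_width: 11.8
```

Run:
```python
from h import *
p,r=cmd();json.dump(dict(p=list(p+r.apply([-1,0,0])),q=list(r.as_quat())),open("cmd.json","w"))
pf(-1.18)
ph=np.linspace(-1.18,-1.30,6)[1:]
plan([(parc(a,3.3,-0.5),cmd()[1]) for a in ph])
```

```text
t 32.75 F tang(fwd+) 8.4 rad(out+) -9.4 lat 0.1 meas ph -1.182 r 76.3 lat -0.3 w 11.8 f [  5.4  -0.7 -11.4]
rows 5 max mm 2.4 deg 0 end [ 476.7 -176.3   76.5]
[-0.001, -0.001, 0.002, 0, 0, 0, -0.001, -0.001, 0.003, 0, 0, 0, -0.002, -0.002, 0.005, 0, 0, 0, -0.002, -0.002, 0.007, 0, 0, 0, -0.003, -0.003, 0.008, 0, 0, 0]
```

Request:
move_arm(
  motion=[-0.001,0,0.002,0,0,0,-0.001,0,0.003,0,0,0,-0.001,-0.001,0.005,0,0,0,-0.002,-0.001,0.007,0,0,0,-0.002,-0.001,0.008,0,0,0],
)

```text
clock: 33.25
position: [479.4, -175.5, 78.0]
tool_rot: [0.751, 0.647, 0.1, -0.085]
ft_force: [2.4, 0.4, 8.0]
gripper_width: 12.0
```

Run:
```python
from h import *
p,r=cmd();json.dump(dict(p=list(p+r.apply([1,2,0])),q=list(r.as_quat())),open("cmd.json","w"))
pf(-1.3);print(cmd()[0])
import cv2
for n in("scene","top"):
    a=robot.camera(n)[:,:,::-1]; cv2.imwrite(f"pics/{n}21.png",cv2.resize(a[130:260,200:410] if n=="scene" else a[90:230,230:430],None,fx=3.8,fy=3.8,interpolation=cv2.INTER_CUBIC))
```

```text
t 33.25 F tang(fwd+) -8.4 rad(out+) -0.1 lat 0.8 meas ph -1.27 r 75.1 lat 0.2 w 12.0 f [2.4 0.4 8. ]
[ 478.79190283 -175.59995754   76.7572238 ]
```

View pics/scene21.png

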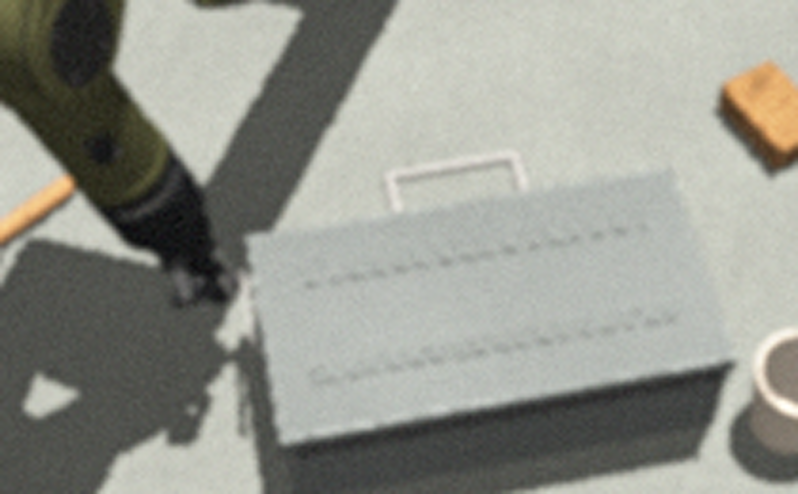

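Request:
move_arm(
  motion=[0,0,-0.001,0,0,0,0,0,-0.001,0,0,0],
)

```text
clock: 33.55
position: [479.5, -175.5, 78.7]
tool_rot: [0.751, 0.647, 0.1, -0.085]
ft_force: [3.2, 1.8, 3.6]
gripper_width: 11.7
```

Request:
move_arm(
  motion=[0,0,0,0,0,0,0,0,0,0,0,0,0,0,0,0,0,0],
  jaw=0.1,
)

```text
clock: 33.85
position: [477.7, -175.7, 77.2]
tool_rot: [0.751, 0.647, 0.098, -0.086]
ft_force: [-0.5, -1.1, -0.1]
gripper_width: 38.2
```

Request:
move_arm(
  motion=[0,0,-0.01,0,0,0,0,0,-0.03,0,0,0,0,0,-0.06,0,0,0,0,0,-0.1,0,0,0,-0.02,-0.02,-0.14,0,0,0,-0.06,-0.05,-0.16,0,0,0,-0.1,-0.08,-0.18,0,0,0,-0.14,-0.08,-0.18,0,0,0,-0.14,-0.08,-0.18,0,0,0],
)

```text
clock: 34.75
position: [371.1, -349.5, 215.4]
tool_rot: [0.753, 0.646, 0.097, -0.083]
ft_force: [0.5, 0.2, -0.4]
gripper_width: 38.3
```

Run:
```python
from h import *
import cv2
st()
for n in("scene","top"):
    a=robot.camera(n)[:,:,::-1]; cv2.imwrite(f"pics/{n}22.png",a); cv2.imwrite(f"pics/{n}22c.png",cv2.resize(a[130:270,160:480] if n=="scene" else a[120:260,150:490],None,fx=2.5 if n=="scene" else 2.35,fy=2.5 if n=="scene" else 2.35,interpolation=cv2.INTER_CUBIC))
    for l in("lid_handle","stay_pull","jar","mug","block","tine"):
        r=robot.pinpoint(l,n);print(n,l,[(round(a["position"][0]*640,1),round(a["position"][1]*400,1),round(a["conf"],2)) for a in r[:1]])
```

```text
{'clock': np.float64(34.75), 'joint_positions': array([-0.967,  0.32 ,  1.561,  0.177,  1.45 , -0.852]), 'position': array([ 371.132, -349.522,  215.381]), 'tool_rot': array([ 0.753,  0.646,  0.097, -0.083]), 'ft_force': array([ 0.536,  0.185, -0.413]), 'gripper_width': np.float64(38.294)}
scene lid_handle [(318.5, 174.4, 0.66)]
scene stay_pull [(257.4, 201.6, 0.41)]
scene jar [(178.7, 236.8, 0.97)]
scene mug [(409.2, 238.5, 0.6)]
scene block [(404.2, 164.3, 0.67)]
scene tine [(441.4, 163.3, 0.56)]
top lid_handle [(312.6, 218.3, 0.88)]
top stay_pull [(386.4, 209.2, 0.47)]
top jar [(464.5, 226.7, 0.79)]
top mug [(253.3, 143.1, 0.78)]
top block [(210.6, 227.8, 0.91)]
top tine [(170.2, 208.6, 0.63)]
```

View pics/scene22c.png

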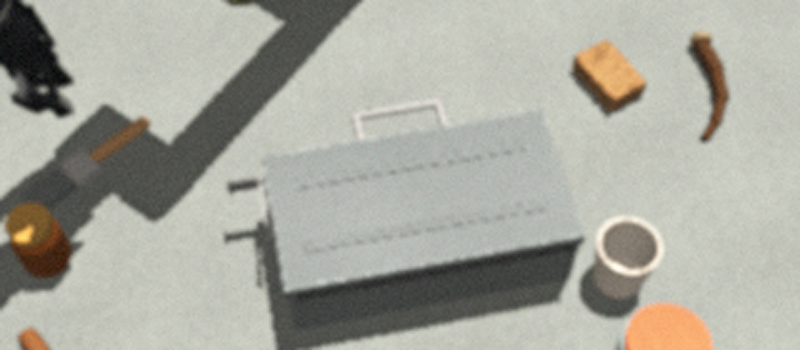

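View pics/top22c.png

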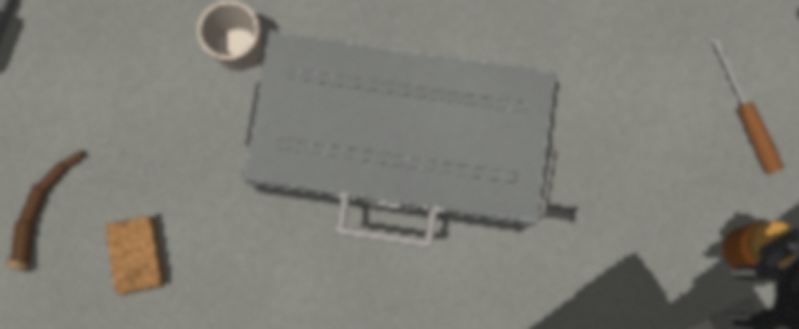

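Both views match the first pictures. The handle corners are at (357,116) and (440,103) in the scene crop, the pull and pivot pins are unchanged, and the block, tine, mug, jar and brush are where they were. The arm is clear, so I'm handing in.

```bash
python3 -c "
from plant import robot
print(robot.hand_in())"
```

```text
the job is handed in; nothing more can be done
None
```

The stone is in the empty left-hand bay, the lid is shut, and the job was handed in at about 35 s of the 72 s allowed.

- **Raising the lid:** I lifted it by the bow handle to the stay's stop, about 1.31 rad on my arm-based estimate. The pull there peaked at about 6.6 N, under the 12 N at which the clamp slips. As I eased off, the pull pin dropped past straight and then stayed put, and the lid stood on its own when I let go.
- **Placing the stone:** I lowered it until it touched the bay floor (about 7 N) and released it there. A top view afterwards showed it lying flat, lengthwise and within the bay.
- **Closing the lid:** I broke the stay at the finger pull and kept hold of it all the way down until the lid met the rim, then released it.

**Last checks:** In both final pictures the handle, lid edges and stay pins match the first pictures to within about a pixel or two. The block, tine, mug, jar, brush and screwdriver look unmoved by eye. The hand is clear of everything, with no contact force.

**Disagreements:**
- The camera fit put the chest about 4 mm too far from the robot. I corrected this when I gripped the handle.
- The pull's measured swing came out 2–3 mm larger than the arc I first planned. This pushed the sideways and lengthwise force on the pull to about 10 N before I corrected the path.
- I did not measure the stay's foot directly; its pin looks unchanged in the pictures.

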